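# Clear down the goldsmith's bench

### The job

The heavy anvil block stands in front of the tool chest: walk it across to the dark wooden batten on the left by pushing its ends in turn, near end first, then far end, then near end again and so on, each time swinging that end some ten degrees past square so that it is well ahead of the other, and finish with its long side flat against the batten, somewhere within the batten's length. Then pull the chest's upper drawer open, lay every ring clamp, draw plate, oilstone and bench pin lying on the bench in it, and slide it fully shut. Do not tip the block, and leave the other things on the bench where they are.

Things in the scene. Friction and masses are not known exactly. Their poses are not given: they have to be found in the camera images.
- block: anvil block, 100 mm high, 3.2 kg: hardwood base 150 (its x) x 100 (its y) x 68 mm high, steel plate 130 x 82 x 32 mm on top; too wide and heavy to lift. Friction 0.6: 8-17 N at one end swings that end ahead, about 4 times as far as the other. Origin: centre of underside. At the start x points roughly away from the robot, +y side faces the batten, the far (+x) end leads, the near (-x) end lags
- block_diag (a point): a point at the centre of the block's top, 100 mm above its underside, whose axes are turned 45 degrees counter-clockwise from the block's; only used to measure which end is ahead
- batten: dark wooden strip screwed to the bench, 260 mm long (x), 25 mm wide (y), 22 mm high; origin: centre of its underside. The block belongs on its -y side (towards the chest), long side flat against the batten's -y face: the block's origin is then 62.5 mm from the batten's along -y. Square means the x axes of block and batten are parallel
- chest: the wooden tool chest fixed to the bench, 240 mm deep (x), 320 mm wide (y), 124 mm high; origin at the centre of its underside; its front faces its -x, towards the robot. Two drawers, one above the other; the upper one is meant, it is the deeper (60 mm)
- drawer (a joint): how far the upper drawer is pulled out towards the chest's -x, in m: 0 shut, 0.155 fully open; it slides with about 1 N of friction and stays where it is left. Its way out is barred while the block stands in front
- drawer_handle (a point): middle of the upper drawer's bar handle: steel bar of 11 mm diameter, 120 mm long, level along the chest's y, 35 mm in front of the drawer's face (29 mm of free space behind the bar), 86 mm above the bench, 38 mm below the chest's top. It moves with the drawer
- drawer_floor (a point): centre of the upper drawer's inner floor, axes as the chest's; inside 195 mm (x) by 278 mm (y) by 40 mm deep, walls 6 mm, floor about 62 mm above the bench. Fully open, the front 140 mm of the inside is uncovered. From this point the inner face of the drawer's front lies 97 mm towards -x, the handle bar 153 mm towards -x
- ringclamp: wooden ring clamp (two jaws with a brass ferrule), 115 mm long (x), 26 to 30 mm wide (y), 24 mm high; origin at its underside, in the middle of its length, x along its length. May be absent (None)
- drawplate: steel draw plate with two rows of holes, 110 mm long (x), 32 mm wide (y), 10 mm thick (z), 0.26 kg; origin at the centre of its underside. May be absent (None)
- oilstone: grey oilstone in a wooden case, 105 mm long (x), 42 mm wide (y), 24 mm high; the case is 16 mm high, the stone on it 30 mm wide; origin at the centre of its underside. May be absent (None)
- benchpin: wooden bench pin with a V notch in its +x end, 100 mm long (x), 45 mm wide (y), 18 mm high; origin at its underside, in the middle of its length. May be absent (None)
- jar: clear lidded jar, 80 mm across, 90 mm high; not part of the job, leave it where it is; origin at its underside
- file: hand file with wooden handle lying flat, 190 mm long; not part of the job, leave it where it is; origin at its underside
- hammer: small hammer lying flat, 200 mm long; not part of the job, leave it where it is; origin at its underside
- pliers: pliers with black grips lying flat, 150 mm long; not part of the job, leave it where it is; origin at its underside
- pot: white pot 72 mm across, 85 mm high, full of punches that rise to about 140 mm; not part of the job, leave it where it is; origin at its underside
Things that resemble listed ones, but are neither listed nor needed, are in the scene too. Leave any orange look-alike of the block alone.

How it is judged:
By the outcome, as a careful person would: the job done as asked, in the order asked, and still so for the second after the job is handed in, with the robot touching nothing.
Of ringclamp, drawplate, oilstone, benchpin only 2 to 4 are there at a start; the rules pass over those that are not, and their reading is None.
At some moment in a run one of ringclamp, drawplate, oilstone, benchpin may be knocked a few centimetres aside while the robot is not near it.
Once in a run the grip may slacken for a moment while it holds something.
It also fails if it takes over 210 s, if anything falls off the work surface, if the arm or the gripper's body presses on something with over 40 N, if the wrist force passes 120 N, or if a joint passes its speed limit or range.

### The arm

A 6-joint arm with a two-finger parallel gripper is mounted at the origin on the work surface. World frame = base frame: x ahead of the robot, y to its left, z up, the work surface at z = 0. Lengths are in mm, angles in rad, forces in N, time in s.
With the tool pointing down it reaches from about 350 to 1000 mm from the base axis. Payload 7.1 kg.
Tool frame: the origin (TCP) lies on the centre line of the jaws, within the pads' length; the fingertips stand 19 mm ahead of it and the grasp point (between the pads) is the TCP; z points along the fingers, y is the direction in which the jaws open and shut (so a half turn about z gives the same grasp; the last joint's range is limited). The gripper opens to 85 mm and grips with 20 to 120 N. Pads are 22 mm wide; open, the fingers measure 114 mm over their backs; the gripper's body (76 mm by 85 mm) begins 54 mm behind the grasp point. The pads swing forward as they close: fully open they stand 13 mm farther back than shut.
Start: joints at [1.278, 0.423, 1.63, -0, 1.089, -0.019], TCP at [168.963, 601.711, 250.319] pointing down, gripper open.
Joint ranges: [-3, 3], [-0.9, 2.11], [0.09, 2.58], [-1.31, 4.45], [0.11, 2.69], [-2.54, 2.54]. Speed limits (rad/s): [2.39, 2.39, 3.01, 3.14, 3.14, 3.14].

### API

Orientations are given as a rotation vector (axis times angle).
In Python, from rig import r gives the robot as it stands.
- The arm moves only by the tool move_arm, never from a script. Its argument "commands" is a list of rows, each an object of numbers: "x", "y", "z": the shift along the tool's x, y, z in cm; "wx", "wy", "wz": the turn, a rotation vector about the tool's x, y, z in rad; "gripper": the finger opening in cm, from 0 to 8.54. A call has exactly 8 rows; each row shifts and turns the commanded pose from where the row before left it, along the tool's axes as they then stand; what a row does not reach is not made up. A row lasts 1/8 s, in which the tool goes at most 62.5 mm and 10.7 degrees, less where a joint would pass 70% of its speed; a pose out of reach is approached as far as the arm can. A call with a gripper value outside its range is refused whole. The fingers move at their own pace and stop on an object; "newtons" is the grip in N (left out, the last holds). Time passes only in rows, so rows that do not move let the fingers close, or fill a call up. It gives the time, the measured TCP pose, the force and the opening at its end, in the units of the state.
- r.get_obs(): the state, without advancing time (a new reading comes with each control period).
- r.snapshot(name): name is "scene" or "top"; returns a dict with "img" (400x640x3 uint8, red, green, blue), "intrinsics" (3x3 intrinsics, pixels), "T" (4x4, takes a point from camera to world coordinates). Camera axes: x right, y down, z forward; pixel columns grow to the right and rows downward; lengths in mm; the calibration is good to about 2 mm. A picture is of the moment at which its call begins. There is no depth.
- r.close_job(): hands the job in, once; it reports no verdict.
The state is a dict: "t": time; "joints": joint angles; "qd": joint speeds; "effort": joint torques, N m; "tcp_pos": TCP position; "orientation": TCP orientation; "contact_force": force on the tool from outside, world axes, zero at the start; "moment": the same for the moment, N m; "grip_width": opening from 0.0 (shut) to 1.0 (fully open).
Only numpy, scipy, OpenCV 4.12 (cv2) and the standard library are available. Lean on these libraries where they do the work, as an engineer would, in place of code of your own. Each camera call takes 0.05 s, during which the arm holds its last target.

## Working session

There is one attempt and no reset: what is moved stays moved. The work goes in short steps, Python scripts to look and compute and a tool call to move; the robot and the scene stay as the last step left them, time stands still between calls to the robot, and variables do not carry over. Pictures are saved under pics/ and viewed, and the job is handed in when it is done.

Besides the shell and the picture viewer there is one more tool, called after ">>>" by a JSON object that holds its "method" and its "body". move_arm: Moves the arm, as the interface text tells. Its arguments: {"type":"object","properties":{"commands":{"type":"array","items":{"type":"object","properties":{"x":{"type":"number"},"y":{"type":"number"},"z":{"type":"number"},"wx":{"type":"number"},"wy":{"type":"number"},"wz":{"type":"number"},"gripper":{"type":"number"}}}},"newtons":{"type":"number"}},"required":["commands"]}

```bash
ls; mkdir -p pics; python3 - <<'E'
from rig import r
import cv2,numpy as np
o=r.get_obs(); print(o)
for n in("scene","top"):
    s=r.snapshot(n); cv2.imwrite(f"pics/{n}0.png",s["img"][:,:,::-1]); print(n,s["intrinsics"],s["T"].round(3))
E
```

```text
pics
{'t': 0.0, 'joints': array([ 1.27799498e+00,  4.23869817e-01,  1.63069398e+00,  1.42832281e-05,
        1.08858603e+00, -1.89841441e-02]), 'qd': array([ 1.37545614e-03,  4.83538326e-05, -9.23237004e-04,  4.08077218e-04,
        1.65598612e-03,  9.38563717e-04]), 'effort': array([ 1.91375643e-04, -5.57383776e+01, -2.81750965e+01, -1.56933838e-04,
        7.42808188e-03, -6.16124862e-05]), 'tcp_pos': array([168.81820079, 601.23139101, 249.52600475]), 'orientation': array([-4.28744148e-01, -3.11194144e+00,  2.41306055e-03]), 'contact_force': array([-0.29624685,  0.21694311,  0.82178539]), 'moment': array([-0.04843671, -0.01735903, -0.02922707]), 'grip_width': 1.0008940193648521}
scene [[390.18435896   0.         317.97989003]
 [  0.         390.18435896 198.47907124]
 [  0.           0.           1.        ]] [[ 7.750000e-01  4.450000e-01 -4.490000e-01  1.053392e+03]
 [ 6.320000e-01 -5.660000e-01  5.290000e-01 -6.889190e+02]
 [-1.800000e-02 -6.940000e-01 -7.200000e-01  1.002103e+03]
 [ 0.000000e+00  0.000000e+00  0.000000e+00  1.000000e+00]]
top [[432.40539617   0.         320.30082797]
 [  0.         432.40539617 196.71212255]
 [  0.           0.           1.        ]] [[-6.000000e-03 -9.870000e-01  1.620000e-01  2.702350e+02]
 [-1.000000e+00  6.000000e-03  4.000000e-03 -2.267000e+00]
 [-5.000000e-03 -1.620000e-01 -9.870000e-01  1.516597e+03]
 [ 0.000000e+00  0.000000e+00  0.000000e+00  1.000000e+00]]
```

View pics/scene0.png

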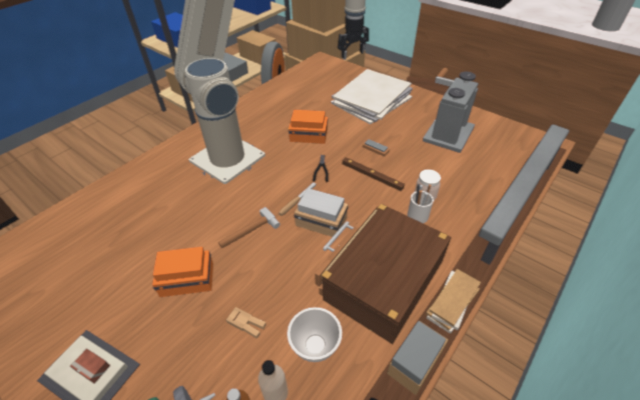

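View pics/top0.png

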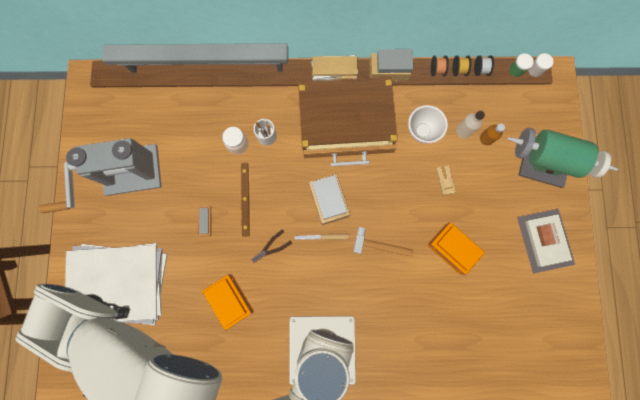

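```bash
python3 - <<'E'
import cv2
a=cv2.imread("pics/top0.png"); s=cv2.imread("pics/scene0.png")
cv2.imwrite("pics/z1.png",cv2.resize(a[70:320,180:480],None,fx=2.6,fy=2.4,interpolation=cv2.INTER_CUBIC))
cv2.imwrite("pics/z2.png",cv2.resize(s[120:400,200:460],None,fx=2.1,fy=2.1,interpolation=cv2.INTER_CUBIC))
cv2.imwrite("pics/z3.png",cv2.resize(a[100:300,430:630],None,fx=3,fy=3,interpolation=cv2.INTER_CUBIC))
E
```

```text
(no output)
```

View pics/z1.png

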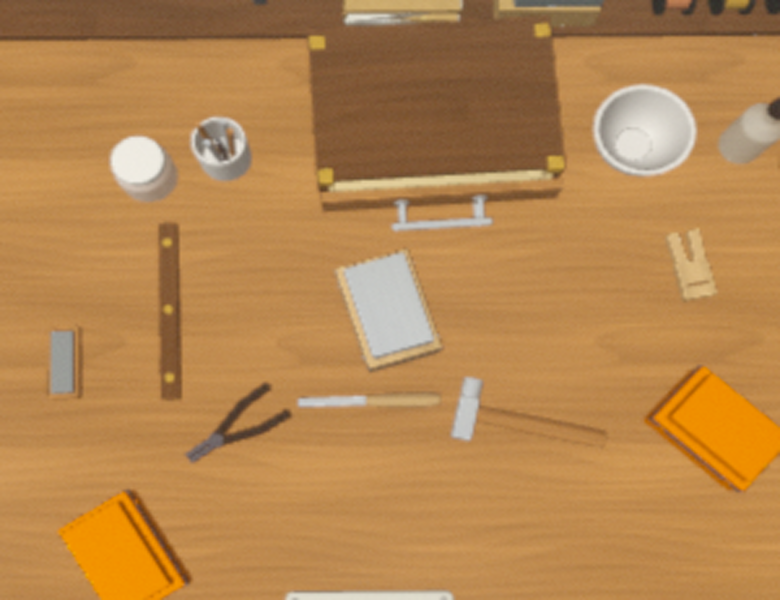

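View pics/z2.png

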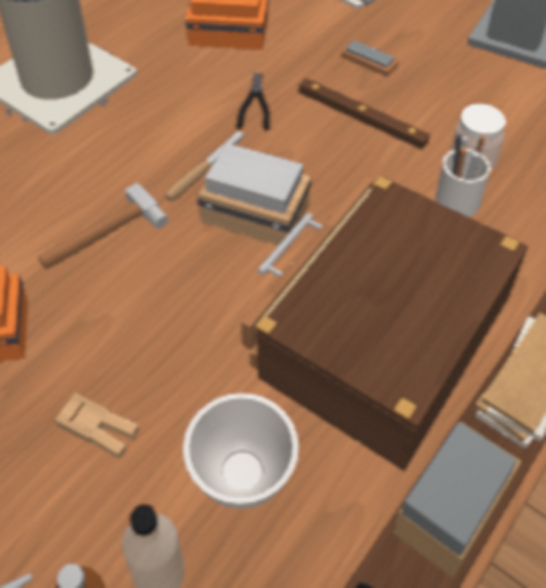

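View pics/z3.png

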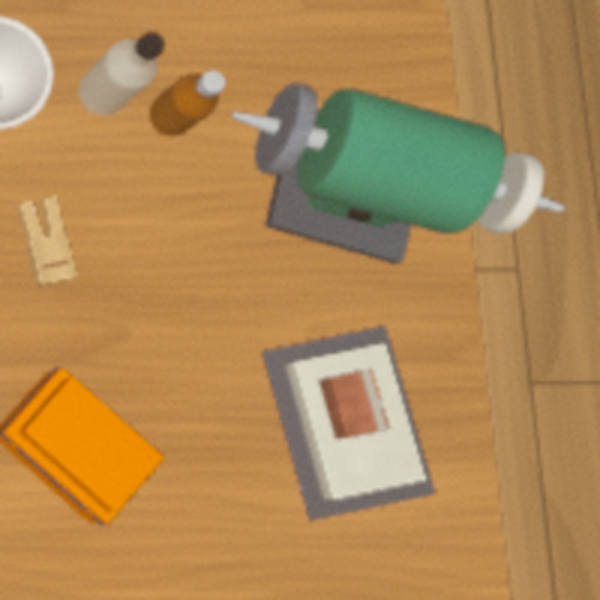

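```bash
cat > h.py <<'E'
import numpy as np, cv2
from rig import r
from scipy.spatial.transform import Rotation as R
def ray(s,px,z):
    K,T=s["intrinsics"],s["T"]; px=np.atleast_2d(np.asarray(px,float))
    d=np.c_[(px[:,0]-K[0,2])/K[0,0],(px[:,1]-K[1,2])/K[1,1],np.ones(len(px))]@T[:3,:3].T
    o=T[:3,3]; return o+d*((z-o[2])/d[:,2])[:,None]
def proj(s,P):
    K,T=s["intrinsics"],s["T"]; P=np.atleast_2d(P)
    c=(P-T[:3,3])@T[:3,:3]; return np.c_[c[:,0]/c[:,2]*K[0,0]+K[0,2],c[:,1]/c[:,2]*K[1,1]+K[1,2]]
def rect(mask,s,z,near=None):
    cs,_=cv2.findContours(mask.astype(np.uint8),cv2.RETR_EXTERNAL,cv2.CHAIN_APPROX_NONE)
    c=max(cs,key=cv2.contourArea)
    # +0: pixel centres; area grown by half a pixel
    P=ray(s,c[:,0,:],z)[:,:2]
    (cx,cy),(w,h),a=cv2.minAreaRect(P.astype(np.float32))
    if w<h: w,h,a=h,w,a+90
    a=(a+90)%180-90
    return cx,cy,w,h,a,len(c)
def box(s,b): # roi mask col0,row0,col1,row1
    m=np.zeros(s["img"].shape[:2],bool); m[b[1]:b[3],b[0]:b[2]]=True; return m
def save(s,name,b=None,f=1):
    im=s["img"][:,:,::-1]
    if b: im=im[b[1]:b[3],b[0]:b[2]]
    cv2.imwrite("pics/"+name,cv2.resize(im,None,fx=f,fy=f,interpolation=cv2.INTER_CUBIC))
def block(s,b=(240,140,370,250)):
    im=s["img"].astype(int); hsv=cv2.cvtColor(s["img"],cv2.COLOR_RGB2HSV)
    m=(hsv[...,1]<40)&(hsv[...,2]>120)&box(s,b)
    m=cv2.morphologyEx(m.astype(np.uint8),cv2.MORPH_OPEN,np.ones((7,7)))
    return rect(m,s,100)
def st():
    o=r.get_obs(); print("t",round(o["t"],2),"tcp",o["tcp_pos"].round(1),"F",o["contact_force"].round(1),"grip",round(o["grip_width"],3))
    print(R.from_rotvec(o["orientation"]).as_matrix().round(3).tolist(), o["joints"].round(2))
    return o
E
python3 - <<'E'
from h import *
s=r.snapshot("top"); hsv=cv2.cvtColor(s["img"],cv2.COLOR_RGB2HSV)
print("block",np.round(block(s),1))
for n,p in dict(stone=(205,222),pin=(446,180),batt=(245,200),wood=(300,280),batwood=(250,100),file=(312,237)).items(): print(n,hsv[p[1],p[0]])
m=(hsv[...,2]<130)&box(s,(238,155,256,245)); print("batten",np.round(rect(m,s,22),1))
m=(hsv[...,1]<80)&box(s,(190,200,220,245)); print("stone",np.round(rect(m,s,24),1))
m=(hsv[...,2]>205)&(hsv[...,1]<130)&box(s,(430,155,465,205)); print("pin",np.round(rect(m,s,18),1))
print("chest corners z124",ray(s,[(304,90),(390.5,83),(306,145),(393,139)],124).round(0)[:,:2].tolist())
print("handle",ray(s,[(332,163),(368,162)],86).round(0).tolist())
print("file",ray(s,[(295,237),(349,237)],8).round(0)[:,:2].tolist(),"ham",ray(s,[(360,229),(356,252),(413,254)],10).round(0)[:,:2].tolist())
print("pliers",ray(s,[(283,232),(292,242),(253,261)],8).round(0)[:,:2].tolist())
print("jar,pot",ray(s,[(235,150),(266,140)],0).round(0)[:,:2].tolist())
save(s,"b1.png",(230,130,400,270),4.5)
E
```

```text
block [503.2 -25.3 130.2  81.1  16.4 112. ]
stone [ 40  10 156]
pin [ 18 104 216]
batt [ 19 163 174]
wood [ 16 146 189]
batwood [ 16 148 191]
file [ 30   4 202]
batten [476.9 266.8 186.7  21.    1.2 129. ]
stone [435.1 409.8  88.2  24.4   2.1  63. ]
pin [ 587.1 -437.2   75.8   41.8   11.4   80. ]
chest corners z124 [[868.0, 57.0], [891.0, -238.0], [674.0, 50.0], [693.0, -240.0]]
handle [[622.0, -37.0, 86.0], [624.0, -159.0, 86.0]]
file [[377.0, 93.0], [376.0, -95.0]] ham [[403.0, -134.0], [324.0, -119.0], [316.0, -315.0]]
pliers [[395.0, 135.0], [360.0, 103.0], [295.0, 238.0]]
jar,pot [[693.0, 312.0], [730.0, 200.0]]
```

View pics/b1.png

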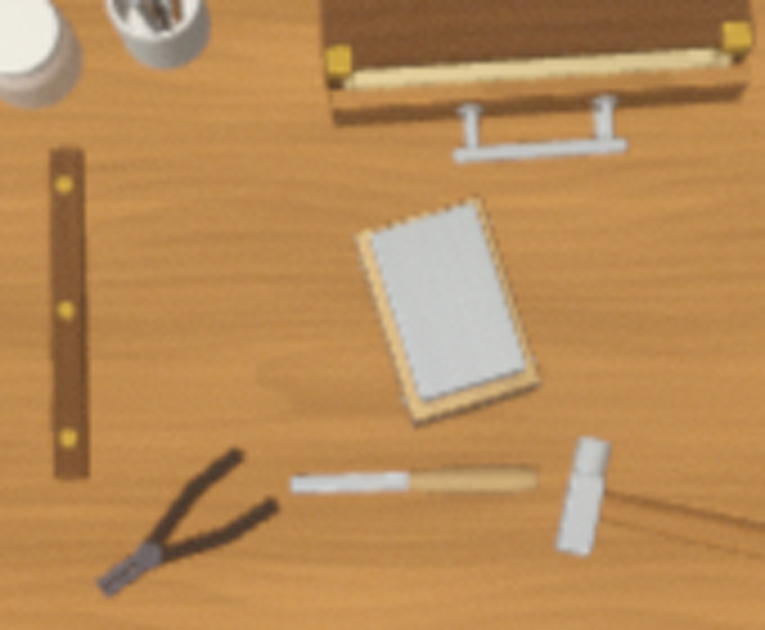

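```bash
python3 - <<'E'
from h import *
s=r.snapshot("top")
o=st()
f=lambda a:(230+np.array(a)/4.5-0.39)
def g(l): return [(230+a/4.5-0.4,130+b/4.5-0.4) for a,b in l]
e=ray(s,g([(67,148),(71,478),(50,313),(87,313)]),22); print("batten",e.round(1).tolist(), np.degrees(np.arctan2(*(e[0]-e[1])[[1,0]])))
h=ray(s,g([(455,155),(627,145)]),86); print("handle",h.round(1).tolist(),h.mean(0))
c=ray(s,g([(335,124),(745,97)]),30); print("front bottom",c.round(0).tolist())
E
```

```text
t 0.2 tcp [168.9 601.4 249.8] F [-0.7 -0.3  0.3] grip 1.007
[[-0.963, 0.27, -0.0], [0.27, 0.963, -0.001], [0.0, -0.001, -1.0]] [ 1.28  0.42  1.63 -0.    1.09 -0.02]
batten [[641.2, 272.4, 22.0], [381.0, 263.3, 22.0], [509.4, 282.6, 22.0], [509.2, 253.8, 22.0]] 1.98929753881395
handle [[617.9, -32.5, 86.0], [624.8, -162.3, 86.0]] [621.3353402  -97.41386261  86.        ]
front bottom [[657.0, 60.0, 30.0], [677.0, -262.0, 30.0]]
```

>>> {"method": "move_arm", "body": {"commands": [{"wz":0.1622,"gripper":0},{"wz":0.1622,"gripper":0},{"wz":0.1622,"gripper":0},{"wz":0.1622,"gripper":0},{"wz":0.1622,"gripper":0},{"wz":0.1622,"gripper":0},{"wz":0.1622,"gripper":0},{"wz":0.1622,"gripper":0}], "newtons": 60}}

```text
invalid input
```

>>> {"method": "move_arm", "body": {"commands": [{"x":-5.4,"y":2.0},{"x":-5.4,"y":2.0},{"x":-5.4,"y":2.0},{"x":-5.4,"y":2.0},{"x":-5.4,"y":2.0},{"x":-5.4,"y":2.0},{"x":-5.4,"y":2.0},{"x":-5.4,"y":2.0}]}}

```text
invalid input
```

>>> {"method": "move_arm", "body": {"commands": [{"x":0,"y":0,"z":0,"wx":0,"wy":0,"wz":0.162,"gripper":0},{"x":0,"y":0,"z":0,"wx":0,"wy":0,"wz":0.162,"gripper":0},{"x":0,"y":0,"z":0,"wx":0,"wy":0,"wz":0.162,"gripper":0},{"x":0,"y":0,"z":0,"wx":0,"wy":0,"wz":0.162,"gripper":0},{"x":0,"y":0,"z":0,"wx":0,"wy":0,"wz":0.162,"gripper":0},{"x":0,"y":0,"z":0,"wx":0,"wy":0,"wz":0.162,"gripper":0},{"x":0,"y":0,"z":0,"wx":0,"wy":0,"wz":0.162,"gripper":0},{"x":0,"y":0,"z":0,"wx":0,"wy":0,"wz":0.162,"gripper":0}], "newtons": 60}}

```text
t: 1.2
tcp_pos: [168.9, 601.6, 250.1]
orientation: [2.226, 2.216, -0.001]
contact_force: [0.9, -0.0, -0.6]
grip_width: -0.001
```

>>> {"method": "move_arm", "body": {"commands": [{"x":-5.4,"y":2.0,"z":0,"wx":0,"wy":0,"wz":0,"gripper":0},{"x":-5.4,"y":2.0,"z":0,"wx":0,"wy":0,"wz":0,"gripper":0},{"x":-5.4,"y":2.0,"z":0,"wx":0,"wy":0,"wz":0,"gripper":0},{"x":-5.4,"y":2.0,"z":0,"wx":0,"wy":0,"wz":0,"gripper":0},{"x":-5.4,"y":2.0,"z":0,"wx":0,"wy":0,"wz":0,"gripper":0},{"x":-5.4,"y":2.0,"z":0,"wx":0,"wy":0,"wz":0,"gripper":0},{"x":-5.4,"y":2.0,"z":0,"wx":0,"wy":0,"wz":0,"gripper":0},{"x":-5.4,"y":2.0,"z":0,"wx":0,"wy":0,"wz":0,"gripper":0}], "newtons": 60}}

```text
t: 2.2
tcp_pos: [329.8, 168.3, 250.6]
orientation: [2.22, 2.223, 0.001]
contact_force: [1.6, -0.1, 0.1]
grip_width: -0.005
```

>>> {"method": "move_arm", "body": {"commands": [{"x":-5.05,"y":1.8,"z":0,"wx":0,"wy":0,"wz":0,"gripper":0},{"x":-5.05,"y":1.8,"z":0,"wx":0,"wy":0,"wz":0,"gripper":0},{"x":-5.05,"y":1.8,"z":0,"wx":0,"wy":0,"wz":0,"gripper":0},{"x":-5.05,"y":1.8,"z":0,"wx":0,"wy":0,"wz":0,"gripper":0},{"x":-5.05,"y":1.8,"z":0,"wx":0,"wy":0,"wz":0,"gripper":0},{"x":-5.05,"y":1.8,"z":0,"wx":0,"wy":0,"wz":0,"gripper":0},{"x":0,"y":0,"z":5,"wx":0,"wy":0,"wz":0,"gripper":0},{"x":0,"y":0,"z":5,"wx":0,"wy":0,"wz":0,"gripper":0}]}}

```text
t: 3.2
tcp_pos: [438.3, -134.1, 149.6]
orientation: [2.221, 2.219, 0.002]
contact_force: [1.1, -0.0, -0.4]
grip_width: 0.005
```

```bash
python3 - <<'E'
from h import *
o=st(); s=r.snapshot("top"); save(s,"t2.png",(180,60,480,320),2.6); print(np.round(block(s),1))
s=r.snapshot("scene"); save(s,"s2.png",(200,40,460,400),1.6)
E
```

```text
t 3.2 tcp [ 438.3 -134.1  149.6] F [ 1.1 -0.  -0.4] grip 0.005
[[0.001, 1.0, 0.002], [1.0, -0.001, -0.001], [-0.001, 0.002, -1.0]] [-0.32  0.34  2.06  0.    0.73 -0.32]
[ 439.7 -107.6  220.6   98.1   -1.4  238. ]
```

View pics/t2.png

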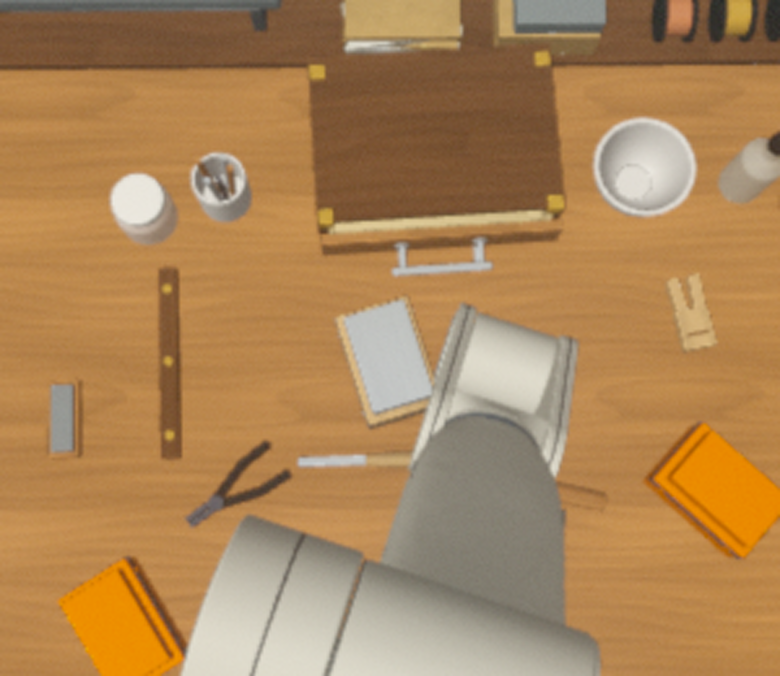

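View pics/s2.png

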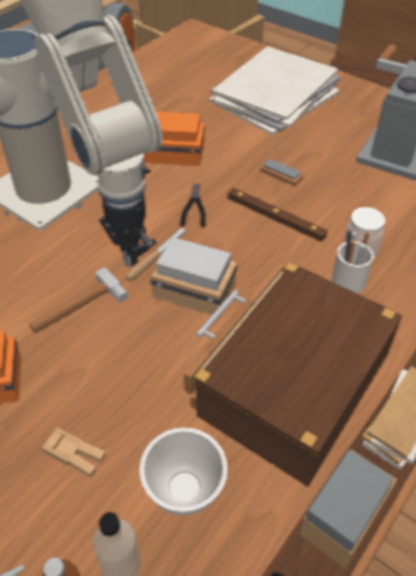

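```bash
cat >> h.py <<'E'
def blk(s,tag=None,roi=(215,140,400,255)):
    im=s["img"].astype(int); R_,G,B=im[...,0],im[...,1],im[...,2]
    m=((B>=R_-1)&(B>=G-3)&(B>140)&box(s,roi)).astype(np.uint8)
    m=cv2.morphologyEx(m,cv2.MORPH_OPEN,np.ones((5,5)))
    cs,_=cv2.findContours(m,cv2.RETR_EXTERNAL,cv2.CHAIN_APPROX_NONE)
    c=max(cs,key=cv2.contourArea)
    P=ray(s,c[:,0,:],100)[:,:2]
    x0,x1=P[:,0].min()+26,P[:,0].max()-26
    L=[]
    for a in np.arange(x0,x1,3.5):
        k=(P[:,0]>=a)&(P[:,0]<a+3.5)
        if k.any(): L.append(P[k][P[k][:,1].argmax()])
    L=np.float32(L); vx,vy,px,py=cv2.fitLine(L,cv2.DIST_HUBER,0,.01,.01).ravel()
    a=np.arctan2(vy,vx); a=(a+np.pi/2)%np.pi-np.pi/2
    u=np.array([np.cos(a),np.sin(a)]); v=np.array([-u[1],u[0]])
    cu=np.percentile(P@u,98)+0.5-65; cv=float(np.array([px,py])@v)+1.2-41
    ext=(np.ptp(P@u),np.ptp(P@v))
    C=u*cu+v*cv
    if tag: save(s,tag,(200,120,420,280),3.5)
    print("BLOCK c",C.round(1),"yaw",round(np.degrees(a),1),"extent",np.round(ext,0),"n",len(L))
    cor=lambda X,Y:(C+u*X+v*Y).round(0).tolist()
    print(" base corners near-right",cor(-75,-50),"far-right",cor(75,-50),"near-left",cor(-75,50),"far-left",cor(75,50))
    return C,a
E
python3 - <<'E'
from h import *
s=r.snapshot("top"); blk(s)
E
```

```text
BLOCK c [457.3 -44.2] yaw 17.3 extent [78. 64.] n 6
 base corners near-right [400.0, -114.0] far-right [544.0, -70.0] near-left [371.0, -19.0] far-left [514.0, 26.0]
```

```bash
python3 - <<'E'
from h import *
s=r.snapshot("top"); im=s["img"]
for y in range(175,235,5): print(y,[tuple(int(v) for v in im[y,x]) for x in (316,320,325,330,335,340,344)])
print([tuple(int(v) for v in im[y,x]) for x,y in ((370,200),(380,180),(360,230),(350,250))])
E
```

```text
175 [(184, 134, 80), (184, 134, 76), (185, 136, 81), (186, 146, 99), (189, 166, 132), (195, 143, 85), (197, 144, 83)]
180 [(168, 143, 115), (192, 190, 182), (192, 193, 191), (191, 193, 190), (190, 191, 187), (190, 139, 84), (192, 142, 86)]
185 [(191, 193, 190), (193, 196, 193), (194, 195, 193), (193, 194, 192), (192, 194, 190), (171, 133, 94), (191, 140, 80)]
190 [(192, 194, 191), (192, 194, 192), (194, 196, 194), (193, 195, 193), (195, 196, 194), (175, 154, 127), (185, 135, 81)]
195 [(189, 186, 178), (192, 194, 191), (195, 197, 194), (195, 195, 193), (195, 197, 194), (191, 191, 188), (166, 124, 77)]
200 [(212, 182, 136), (194, 195, 194), (194, 196, 195), (196, 197, 196), (195, 198, 195), (194, 195, 193), (187, 156, 110)]
205 [(195, 164, 121), (195, 196, 194), (193, 196, 195), (195, 198, 196), (198, 200, 199), (197, 199, 196), (191, 188, 181)]
210 [(184, 138, 85), (207, 184, 156), (194, 195, 195), (195, 197, 195), (196, 197, 196), (197, 198, 196), (195, 197, 194)]
215 [(184, 134, 80), (212, 179, 129), (195, 196, 196), (193, 195, 195), (154, 148, 138), (196, 166, 121), (183, 171, 150)]
220 [(179, 130, 79), (174, 143, 108), (204, 173, 124), (202, 168, 117), (118, 94, 71), (176, 129, 78), (213, 209, 194)]
225 [(191, 141, 82), (191, 141, 87), (183, 134, 82), (188, 138, 82), (187, 137, 81), (182, 140, 96), (209, 205, 192)]
230 [(183, 136, 82), (182, 132, 77), (181, 132, 78), (180, 131, 82), (177, 129, 73), (203, 194, 179), (151, 146, 133)]
[(223, 219, 204), (189, 139, 84), (133, 127, 113), (137, 132, 119)]
```

```bash
sed -i 's/m=((B>=R_-1).*$/m=((B>=R_-10)\&(G>=R_-3)\&(B>150)\&box(s,roi)).astype(np.uint8)/; s/np.ones((5,5)))$/np.ones((3,3)))/' h.py; python3 - <<'E'
from h import *
s=r.snapshot("top"); blk(s)
im=cv2.cvtColor(cv2.imread("pics/top0.png"),cv2.COLOR_BGR2RGB); s["img"]=im; blk(s)
E
```

```text
BLOCK c [502.7 -27.6] yaw 16.7 extent [127.  79.] n 24
 base corners near-right [445.0, -97.0] far-right [589.0, -54.0] near-left [417.0, -1.0] far-left [560.0, 42.0]
BLOCK c [502.1 -27.9] yaw 17.0 extent [127.  78.] n 24
 base corners near-right [445.0, -98.0] far-right [588.0, -54.0] near-left [416.0, -2.0] far-left [559.0, 42.0]
```

>>> {"method": "move_arm", "body": {"commands": [{"x":0,"y":0,"z":4.5,"wx":0,"wy":0,"wz":0,"gripper":0},{"x":0,"y":0,"z":4.5,"wx":0,"wy":0,"wz":0,"gripper":0},{"x":1.3,"y":0,"z":0,"wx":0,"wy":0,"wz":0,"gripper":0},{"x":1.3,"y":0,"z":0,"wx":0,"wy":0,"wz":0,"gripper":0},{"x":0.9,"y":0,"z":0,"wx":0,"wy":0,"wz":0,"gripper":0},{"x":0.9,"y":0,"z":0,"wx":0,"wy":0,"wz":0,"gripper":0},{"x":0.9,"y":0,"z":0,"wx":0,"wy":0,"wz":0,"gripper":0},{"x":0.9,"y":0,"z":0,"wx":0,"wy":0,"wz":0,"gripper":0}]}}

```text
t: 4.45
tcp_pos: [436.6, -71.4, 62.5]
orientation: [2.218, 2.224, -0.003]
contact_force: [-9.1, -16.9, 6.4]
grip_width: -0.002
```

```bash
sed -i 's/+0.5-65/+1.5-65/; s/+1.2-41/+2.2-41/' h.py; cat > look.py <<'E'
from h import *
import sys
st(); s=r.snapshot("top"); blk(s,sys.argv[1] if len(sys.argv)>1 else None)
E
python3 look.py p1.png
```

```text
t 4.45 tcp [436.6 -71.4  62.5] F [ -9.1 -16.9   6.4] grip -0.002
[[-0.003, 1.0, -0.001], [1.0, 0.003, -0.002], [-0.002, -0.001, -1.0]] [-0.19  0.5   2.12 -0.    0.51 -0.19]
BLOCK c [511.8  -6.5] yaw 7.6 extent [127.  78.] n 23
 base corners near-right [444.0, -66.0] far-right [593.0, -46.0] near-left [431.0, 33.0] far-left [580.0, 53.0]
```

View pics/p1.png

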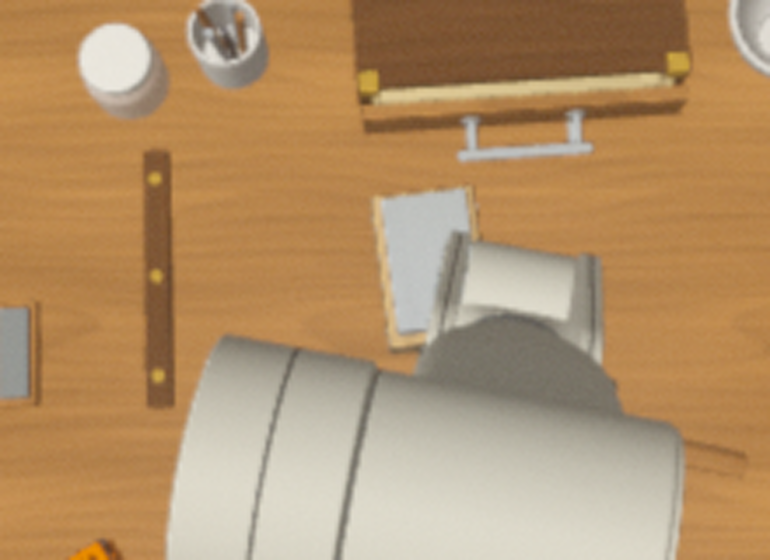

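>>> {"method": "move_arm", "body": {"commands": [{"x":-1.5,"y":0,"z":0,"wx":0,"wy":0,"wz":0,"gripper":0},{"x":0,"y":2.2,"z":0,"wx":0,"wy":0,"wz":0,"gripper":0},{"x":0.8,"y":0,"z":0,"wx":0,"wy":0,"wz":0,"gripper":0},{"x":0.7,"y":0,"z":0,"wx":0,"wy":0,"wz":0,"gripper":0},{"x":0.7,"y":0,"z":0,"wx":0,"wy":0,"wz":0,"gripper":0},{"x":0.7,"y":0,"z":0,"wx":0,"wy":0,"wz":0,"gripper":0},{"x":0.7,"y":0,"z":0,"wx":0,"wy":0,"wz":0,"gripper":0},{"x":0.6,"y":0,"z":0,"wx":0,"wy":0,"wz":0,"gripper":0}]}}

```text
t: 5.5
tcp_pos: [456.9, -45.1, 60.8]
orientation: [-2.217, -2.224, 0.007]
contact_force: [-8.5, -19.4, 11.8]
grip_width: 0.0
```

```bash
python3 look.py p2.png
```

```text
t 5.5 tcp [456.9 -45.1  60.8] F [ -8.5 -19.4  11.8] grip 0.0
[[-0.003, 1.0, -0.004], [1.0, 0.003, -0.002], [-0.002, -0.004, -1.0]] [-0.12  0.52  2.09 -0.    0.53 -0.12]
BLOCK c [516.9  11.4] yaw -4.4 extent [125.  75.] n 20
 base corners near-right [438.0, -33.0] far-right [588.0, -44.0] near-left [446.0, 67.0] far-left [595.0, 56.0]
```

View pics/p2.png

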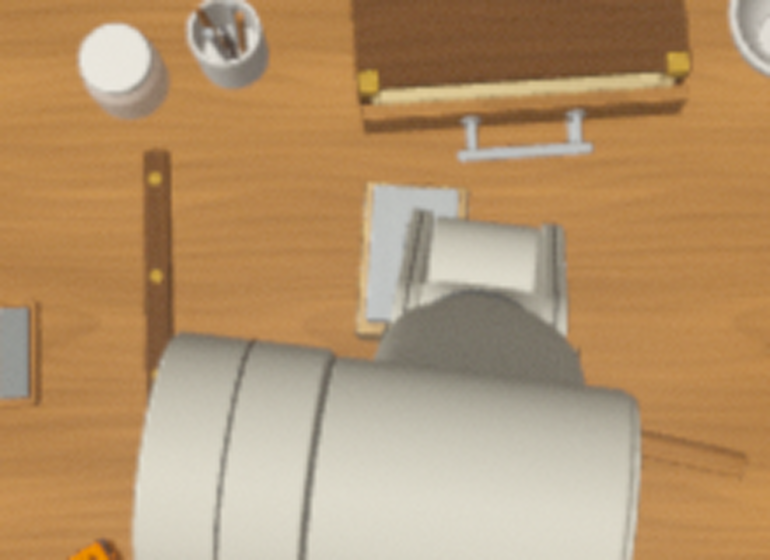

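>>> {"method": "move_arm", "body": {"commands": [{"x":0.4,"y":-0.3,"z":0,"wx":0,"wy":0,"wz":0,"gripper":0},{"x":0.4,"y":-0.3,"z":0,"wx":0,"wy":0,"wz":0,"gripper":0},{"x":0.4,"y":-0.3,"z":0,"wx":0,"wy":0,"wz":0,"gripper":0},{"x":0.3,"y":-0.3,"z":0,"wx":0,"wy":0,"wz":0,"gripper":0},{"x":0,"y":0,"z":0,"wx":0,"wy":0,"wz":0,"gripper":0},{"x":-2.5,"y":0,"z":0,"wx":0,"wy":0,"wz":0,"gripper":0},{"x":-2.5,"y":0,"z":0,"wx":0,"wy":0,"wz":0,"gripper":0},{"x":0,"y":0,"z":0,"wx":0,"wy":0,"wz":0,"gripper":0}]}}

```text
t: 6.55
tcp_pos: [447.0, -79.5, 60.5]
orientation: [-2.222, -2.22, 0.0]
contact_force: [0.9, 1.1, -1.1]
grip_width: -0.002
```

```bash
python3 look.py
```

```text
t 6.55 tcp [447.  -79.5  60.5] F [ 0.9  1.1 -1.1] grip -0.002
[[0.001, 1.0, -0.0], [1.0, -0.001, 0.0], [0.0, -0.0, -1.0]] [-0.2   0.52  2.1   0.    0.52 -0.2 ]
BLOCK c [515.6  19.8] yaw -12.2 extent [128.  79.] n 24
 base corners near-right [432.0, -13.0] far-right [578.0, -45.0] near-left [453.0, 85.0] far-left [600.0, 53.0]
```

>>> {"method": "move_arm", "body": {"commands": [{"x":0,"y":5.7,"z":0,"wx":0,"wy":0,"wz":0,"gripper":0},{"x":0,"y":5.7,"z":0,"wx":0,"wy":0,"wz":0,"gripper":0},{"x":2.0,"y":0,"z":0,"wx":0,"wy":0,"wz":0,"gripper":0},{"x":0.8,"y":0.2,"z":0,"wx":0,"wy":0,"wz":0,"gripper":0},{"x":0.8,"y":0.3,"z":0,"wx":0,"wy":0,"wz":0,"gripper":0},{"x":0.8,"y":0.3,"z":0,"wx":0,"wy":0,"wz":0,"gripper":0},{"x":0.8,"y":0.3,"z":0,"wx":0,"wy":0,"wz":0,"gripper":0},{"x":0.8,"y":0.3,"z":0,"wx":0,"wy":0,"wz":0,"gripper":0}]}}

```text
t: 7.6
tcp_pos: [574.5, -19.5, 60.3]
orientation: [2.218, 2.223, -0.003]
contact_force: [1.9, -11.5, -1.4]
grip_width: 0.006
```

```bash
python3 look.py p3.png
```

```text
t 7.6 tcp [574.5 -19.5  60.3] F [  1.9 -11.5  -1.4] grip 0.006
[[-0.003, 1.0, -0.0], [1.0, 0.003, -0.002], [-0.002, -0.0, -1.0]] [-0.05  0.63  1.84 -0.    0.68 -0.05]Traceback (most recent call last):
  File "look.py", line 3, in <module>
    st(); s=r.snapshot("top"); blk(s,sys.argv[1] if len(sys.argv)>1 else None)
                               ~~~^^^^^^^^^^^^^^^^^^^^^^^^^^^^^^^^^^^^^^^^^^^^
  File "h.py", line 47, in blk
    L=np.float32(L); vx,vy,px,py=cv2.fitLine(L,cv2.DIST_HUBER,0,.01,.01).ravel()
                                 ~~~~~~~~~~~^^^^^^^^^^^^^^^^^^^^^^^^^^^^
cv2.error: OpenCV(4.12.0) /io/opencv/modules/imgproc/src/linefit.cpp:618: error: (-215:Assertion failed) npoints2 >= 0 || npoints3 >= 0 in function 'fitLine'
```

>>> {"method": "move_arm", "body": {"commands": [{"x":0.5,"y":0.2,"z":0,"wx":0,"wy":0,"wz":0,"gripper":0},{"x":0.4,"y":0.2,"z":0,"wx":0,"wy":0,"wz":0,"gripper":0},{"x":0.3,"y":0.2,"z":0,"wx":0,"wy":0,"wz":0,"gripper":0},{"x":0,"y":0,"z":0,"wx":0,"wy":0,"wz":0,"gripper":0},{"x":-3,"y":0,"z":0,"wx":0,"wy":0,"wz":0,"gripper":0},{"x":-3,"y":0,"z":0,"wx":0,"wy":0,"wz":0,"gripper":0},{"x":0,"y":-5,"z":0,"wx":0,"wy":0,"wz":0,"gripper":0},{"x":0,"y":-5,"z":0,"wx":0,"wy":0,"wz":0,"gripper":0}]}}

```text
t: 8.65
tcp_pos: [478.2, -66.3, 60.0]
orientation: [-2.219, -2.221, 0.002]
contact_force: [-0.4, 0.1, -0.4]
grip_width: 0.001
```

```bash
python3 look.py p3.png
```

```text
t 8.65 tcp [478.2 -66.3  60. ] F [-0.4  0.1 -0.4] grip 0.001
[[-0.001, 1.0, -0.002], [1.0, 0.001, 0.0], [0.0, -0.002, -1.0]] [-0.16  0.54  2.04  0.    0.56 -0.16]
BLOCK c [514.6  45.4] yaw 7.7 extent [126.  79.] n 22
 base corners near-right [447.0, -14.0] far-right [596.0, 6.0] near-left [434.0, 85.0] far-left [582.0, 105.0]
```

View pics/p3.png

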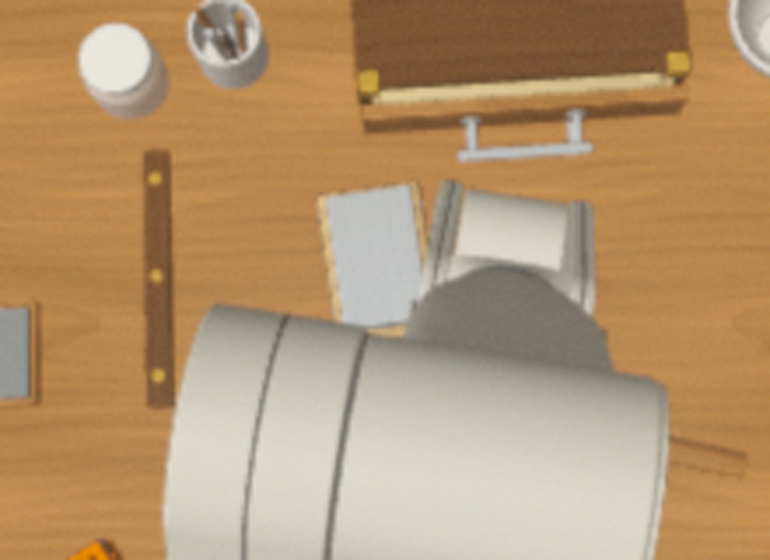

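>>> {"method": "move_arm", "body": {"commands": [{"x":0,"y":5,"z":0,"wx":0,"wy":0,"wz":0,"gripper":0},{"x":0,"y":5,"z":0,"wx":0,"wy":0,"wz":0,"gripper":0},{"x":5.0,"y":0,"z":0,"wx":0,"wy":0,"wz":0,"gripper":0},{"x":0.7,"y":0.2,"z":0,"wx":0,"wy":0,"wz":0,"gripper":0},{"x":0.7,"y":0.2,"z":0,"wx":0,"wy":0,"wz":0,"gripper":0},{"x":0.6,"y":0.2,"z":0,"wx":0,"wy":0,"wz":0,"gripper":0},{"x":-3,"y":0,"z":0,"wx":0,"wy":0,"wz":0,"gripper":0},{"x":-3,"y":0,"z":0,"wx":0,"wy":0,"wz":0,"gripper":0}]}}

```text
t: 9.7
tcp_pos: [586.0, -57.1, 60.1]
orientation: [-2.218, -2.223, 0.002]
contact_force: [0.3, 0.0, -0.2]
grip_width: -0.001
```

```bash
python3 look.py p4.png
```

```text
t 9.7 tcp [586.  -57.1  60.1] F [ 0.3  0.  -0.2] grip -0.001
[[-0.002, 1.0, -0.002], [1.0, 0.002, 0.0], [0.0, -0.002, -1.0]] [-0.12  0.64  1.8  -0.    0.7  -0.12]
BLOCK c [520.5  58.7] yaw 0.3 extent [65. 74.] n 4
 base corners near-right [446.0, 8.0] far-right [596.0, 9.0] near-left [445.0, 108.0] far-left [595.0, 109.0]
```

View pics/p4.png

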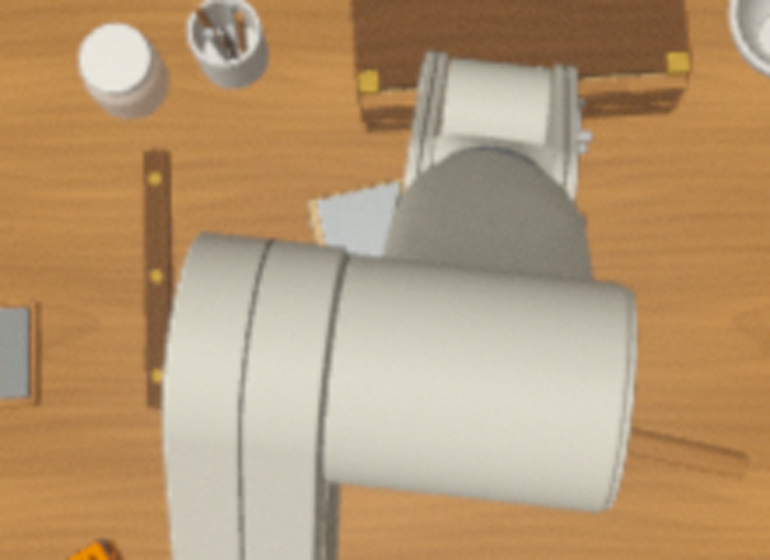

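>>> {"method": "move_arm", "body": {"commands": [{"x":0,"y":-4.2,"z":0,"wx":0,"wy":0,"wz":0,"gripper":0},{"x":0,"y":-4.2,"z":0,"wx":0,"wy":0,"wz":0,"gripper":0},{"x":0,"y":-4.2,"z":0,"wx":0,"wy":0,"wz":0,"gripper":0},{"x":0,"y":0,"z":0,"wx":0,"wy":0,"wz":0,"gripper":0},{"x":0,"y":0,"z":0,"wx":0,"wy":0,"wz":0,"gripper":0},{"x":0,"y":0,"z":0,"wx":0,"wy":0,"wz":0,"gripper":0},{"x":0,"y":0,"z":0,"wx":0,"wy":0,"wz":0,"gripper":0},{"x":0,"y":0,"z":0,"wx":0,"wy":0,"wz":0,"gripper":0}]}}

```text
t: 10.75
tcp_pos: [461.9, -57.0, 60.2]
orientation: [2.22, 2.223, 0.0]
contact_force: [0.3, -0.4, 0.2]
grip_width: 0.0
```

```bash
python3 look.py
```

```text
t 10.75 tcp [461.9 -57.   60.2] F [ 0.3 -0.4  0.2] grip 0.0
[[-0.001, 1.0, 0.0], [1.0, 0.001, -0.0], [-0.0, 0.0, -1.0]] [-0.15  0.53  2.08 -0.    0.54 -0.15]
BLOCK c [515.8  49.5] yaw 12.5 extent [127.  78.] n 24
 base corners near-right [453.0, -16.0] far-right [600.0, 17.0] near-left [432.0, 82.0] far-left [578.0, 115.0]
```

>>> {"method": "move_arm", "body": {"commands": [{"x":2.7,"y":0,"z":0,"wx":0,"wy":0,"wz":0,"gripper":0},{"x":0.8,"y":-0.2,"z":0,"wx":0,"wy":0,"wz":0,"gripper":0},{"x":0.8,"y":-0.3,"z":0,"wx":0,"wy":0,"wz":0,"gripper":0},{"x":0.8,"y":-0.4,"z":0,"wx":0,"wy":0,"wz":0,"gripper":0},{"x":0.8,"y":-0.4,"z":0,"wx":0,"wy":0,"wz":0,"gripper":0},{"x":0.6,"y":-0.4,"z":0,"wx":0,"wy":0,"wz":0,"gripper":0},{"x":0.5,"y":-0.3,"z":0,"wx":0,"wy":0,"wz":0,"gripper":0},{"x":0,"y":0,"z":0,"wx":0,"wy":0,"wz":0,"gripper":0}]}}

```text
t: 11.8
tcp_pos: [441.9, 12.8, 60.4]
orientation: [2.219, 2.223, 0.001]
contact_force: [1.2, -1.6, -0.2]
grip_width: -0.001
```

```bash
python3 look.py
```

```text
t 11.8 tcp [441.9  12.8  60.4] F [ 1.2 -1.6 -0.2] grip -0.001
[[-0.002, 1.0, 0.001], [1.0, 0.002, -0.0], [-0.0, 0.001, -1.0]] [ 0.    0.51  2.13 -0.    0.51  0.  ]
BLOCK c [513.7  67.5] yaw -5.6 extent [125.  79.] n 20
 base corners near-right [434.0, 25.0] far-right [584.0, 10.0] near-left [444.0, 124.0] far-left [593.0, 110.0]
```

>>> {"method": "move_arm", "body": {"commands": [{"x":0.5,"y":-0.1,"z":0,"wx":0,"wy":0,"wz":0,"gripper":0},{"x":0.4,"y":-0.1,"z":0,"wx":0,"wy":0,"wz":0,"gripper":0},{"x":0,"y":0,"z":0,"wx":0,"wy":0,"wz":0,"gripper":0},{"x":-4.5,"y":0,"z":0,"wx":0,"wy":0,"wz":0,"gripper":0},{"x":0,"y":0,"z":0,"wx":0,"wy":0,"wz":0,"gripper":0},{"x":0,"y":0,"z":0,"wx":0,"wy":0,"wz":0,"gripper":0},{"x":0,"y":0,"z":0,"wx":0,"wy":0,"wz":0,"gripper":0},{"x":0,"y":0,"z":0,"wx":0,"wy":0,"wz":0,"gripper":0}]}}

```text
t: 12.85
tcp_pos: [439.5, -22.4, 60.3]
orientation: [-2.219, -2.224, 0.0]
contact_force: [-0.2, -0.4, 0.6]
grip_width: 0.0
```

```bash
python3 look.py
```

```text
t 12.85 tcp [439.5 -22.4  60.3] F [-0.2 -0.4  0.6] grip 0.0
[[-0.002, 1.0, -0.0], [1.0, 0.002, 0.0], [0.0, -0.0, -1.0]] [-0.08  0.51  2.13  0.    0.5  -0.08]
BLOCK c [513.6  70.9] yaw -10.2 extent [127.  78.] n 23
 base corners near-right [431.0, 35.0] far-right [579.0, 8.0] near-left [449.0, 133.0] far-left [596.0, 107.0]
```

>>> {"method": "move_arm", "body": {"commands": [{"x":0,"y":4.1,"z":0,"wx":0,"wy":0,"wz":0,"gripper":0},{"x":0,"y":4.1,"z":0,"wx":0,"wy":0,"wz":0,"gripper":0},{"x":0,"y":4.1,"z":0,"wx":0,"wy":0,"wz":0,"gripper":0},{"x":1.8,"y":0,"z":0,"wx":0,"wy":0,"wz":0,"gripper":0},{"x":0.9,"y":0.3,"z":0,"wx":0,"wy":0,"wz":0,"gripper":0},{"x":0.9,"y":0.3,"z":0,"wx":0,"wy":0,"wz":0,"gripper":0},{"x":0.9,"y":0.3,"z":0,"wx":0,"wy":0,"wz":0,"gripper":0},{"x":0.9,"y":0.3,"z":0,"wx":0,"wy":0,"wz":0,"gripper":0}]}}

```text
t: 13.9
tcp_pos: [574.0, 30.3, 60.2]
orientation: [2.217, 2.223, -0.002]
contact_force: [4.1, -11.6, -0.9]
grip_width: 0.002
```

>>> {"method": "move_arm", "body": {"commands": [{"x":0.7,"y":0.3,"z":0,"wx":0,"wy":0,"wz":0,"gripper":0},{"x":0.7,"y":0.3,"z":0,"wx":0,"wy":0,"wz":0,"gripper":0},{"x":0,"y":0,"z":0,"wx":0,"wy":0,"wz":0,"gripper":0},{"x":-5.5,"y":0,"z":0,"wx":0,"wy":0,"wz":0,"gripper":0},{"x":0,"y":-4.2,"z":0,"wx":0,"wy":0,"wz":0,"gripper":0},{"x":0,"y":-4.2,"z":0,"wx":0,"wy":0,"wz":0,"gripper":0},{"x":0,"y":-3.2,"z":0,"wx":0,"wy":0,"wz":0,"gripper":0},{"x":0,"y":0,"z":0,"wx":0,"wy":0,"wz":0,"gripper":0}]}}

```text
t: 14.9
tcp_pos: [460.1, -9.4, 60.0]
orientation: [-2.217, -2.221, 0.005]
contact_force: [0.2, -0.4, -0.3]
grip_width: 0.001
```

```bash
python3 look.py p5.png
```

```text
t 14.9 tcp [460.1  -9.4  60. ] F [ 0.2 -0.4 -0.3] grip 0.001
[[-0.002, 1.0, -0.005], [1.0, 0.002, 0.0], [0.0, -0.005, -1.0]] [-0.05  0.53  2.08  0.    0.54 -0.05]
BLOCK c [512.7  95.4] yaw 10.1 extent [127.  78.] n 23
 base corners near-right [448.0, 33.0] far-right [595.0, 59.0] near-left [430.0, 132.0] far-left [578.0, 158.0]
```

View pics/p5.png

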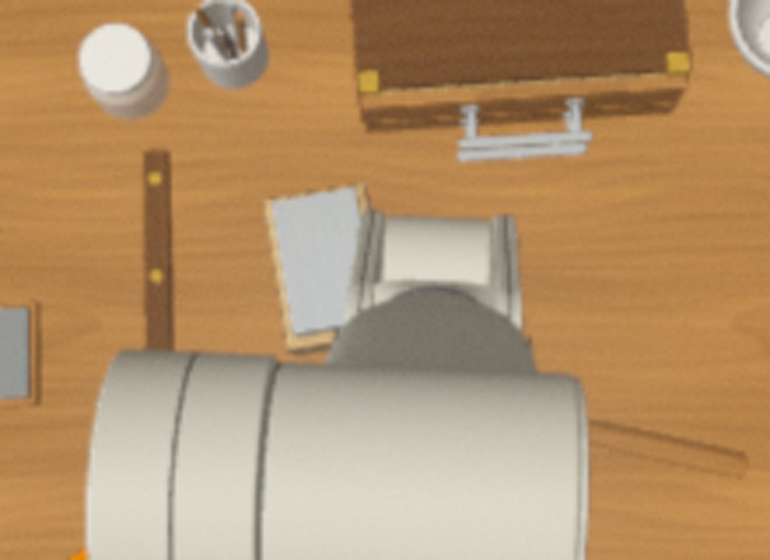

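>>> {"method": "move_arm", "body": {"commands": [{"x":2.9,"y":0,"z":0,"wx":0,"wy":0,"wz":0,"gripper":0},{"x":0.8,"y":-0.2,"z":0,"wx":0,"wy":0,"wz":0,"gripper":0},{"x":0.8,"y":-0.3,"z":0,"wx":0,"wy":0,"wz":0,"gripper":0},{"x":0.8,"y":-0.4,"z":0,"wx":0,"wy":0,"wz":0,"gripper":0},{"x":0.8,"y":-0.4,"z":0,"wx":0,"wy":0,"wz":0,"gripper":0},{"x":0.8,"y":-0.4,"z":0,"wx":0,"wy":0,"wz":0,"gripper":0},{"x":0.7,"y":-0.3,"z":0,"wx":0,"wy":0,"wz":0,"gripper":0},{"x":0,"y":0,"z":0,"wx":0,"wy":0,"wz":0,"gripper":0}]}}

```text
t: 15.95
tcp_pos: [445.2, 66.0, 60.5]
orientation: [2.218, 2.223, 0.001]
contact_force: [-0.0, -2.5, 2.3]
grip_width: 0.0
```

```bash
python3 look.py p6.png
```

```text
t 15.95 tcp [445.2  66.   60.5] F [-0.  -2.5  2.3] grip 0.0
[[-0.002, 1.0, 0.001], [1.0, 0.002, -0.0], [-0.0, 0.001, -1.0]] [ 0.12  0.52  2.11 -0.    0.52  0.12]Traceback (most recent call last):
  File "look.py", line 3, in <module>
    st(); s=r.snapshot("top"); blk(s,sys.argv[1] if len(sys.argv)>1 else None)
                               ~~~^^^^^^^^^^^^^^^^^^^^^^^^^^^^^^^^^^^^^^^^^^^^
  File "h.py", line 47, in blk
    L=np.float32(L); vx,vy,px,py=cv2.fitLine(L,cv2.DIST_HUBER,0,.01,.01).ravel()
                                 ~~~~~~~~~~~^^^^^^^^^^^^^^^^^^^^^^^^^^^^
cv2.error: OpenCV(4.12.0) /io/opencv/modules/imgproc/src/linefit.cpp:618: error: (-215:Assertion failed) npoints2 >= 0 || npoints3 >= 0 in function 'fitLine'
```

```bash
sed -i 's/^    if tag: save.*$//; s/^    im=s\["img"\].astype(int); R_,G/    if tag: save(s,tag,(200,120,420,280),3.5)\n    im=s["img"].astype(int); R_,G/' h.py; python3 look.py p6.png 2>/dev/null; python3 -c "
from h import *
save(r.snapshot('scene'),'sc6.png',(200,60,460,300),3)"
```

```text
t 16.0 tcp [445.2  66.   60.5] F [ 0.6 -3.6  1.6] grip -0.002
[[-0.002, 1.0, 0.001], [1.0, 0.002, -0.0], [-0.0, 0.001, -1.0]] [ 0.12  0.52  2.11 -0.    0.52  0.12]
```

View pics/p6.png

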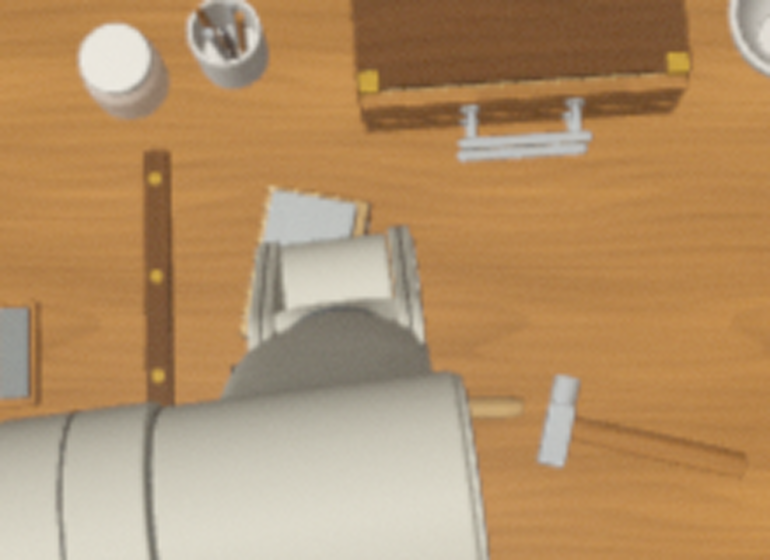

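View pics/sc6.png

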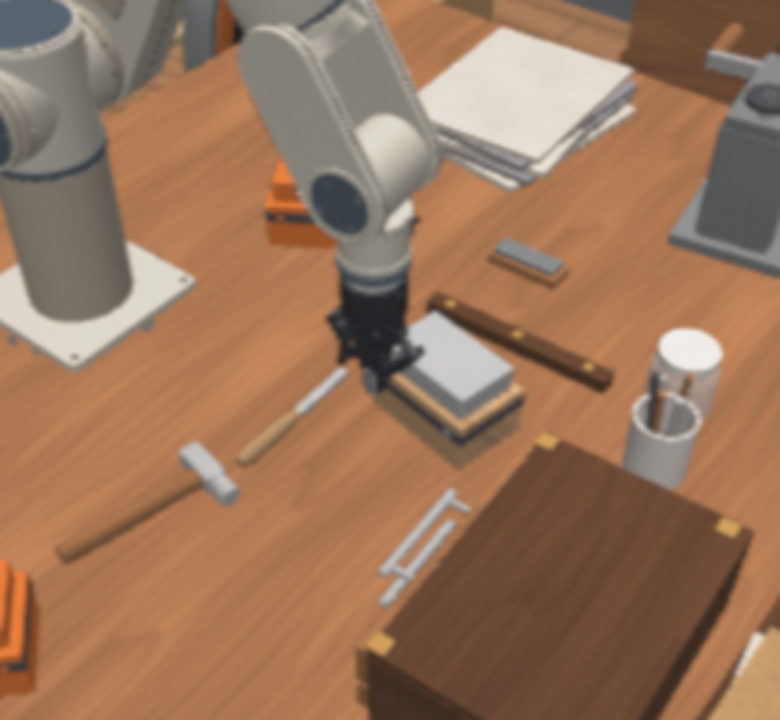

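>>> {"method": "move_arm", "body": {"commands": [{"x":-3.5,"y":0,"z":0,"wx":0,"wy":0,"wz":0,"gripper":0},{"x":-3.5,"y":0,"z":0,"wx":0,"wy":0,"wz":0,"gripper":0},{"x":0,"y":0,"z":0,"wx":0,"wy":0,"wz":0,"gripper":0},{"x":0,"y":0,"z":0,"wx":0,"wy":0,"wz":0,"gripper":0},{"x":0,"y":0,"z":0,"wx":0,"wy":0,"wz":0,"gripper":0},{"x":0,"y":0,"z":0,"wx":0,"wy":0,"wz":0,"gripper":0},{"x":0,"y":0,"z":0,"wx":0,"wy":0,"wz":0,"gripper":0},{"x":0,"y":0,"z":0,"wx":0,"wy":0,"wz":0,"gripper":0}]}}

```text
t: 17.1
tcp_pos: [444.6, -3.8, 60.3]
orientation: [2.22, 2.223, 0.0]
contact_force: [0.0, 0.3, 0.1]
grip_width: 0.0
```

```bash
python3 look.py p7.png
```

```text
t 17.1 tcp [444.6  -3.8  60.3] F [0.  0.3 0.1] grip 0.0
[[-0.001, 1.0, 0.0], [1.0, 0.001, -0.0], [-0.0, 0.0, -1.0]] [-0.04  0.51  2.12 -0.    0.51 -0.04]
BLOCK c [509.6 116.3] yaw -11.1 extent [128.  80.] n 24
 base corners near-right [426.0, 82.0] far-right [574.0, 53.0] near-left [446.0, 180.0] far-left [593.0, 151.0]
```

View pics/p7.png

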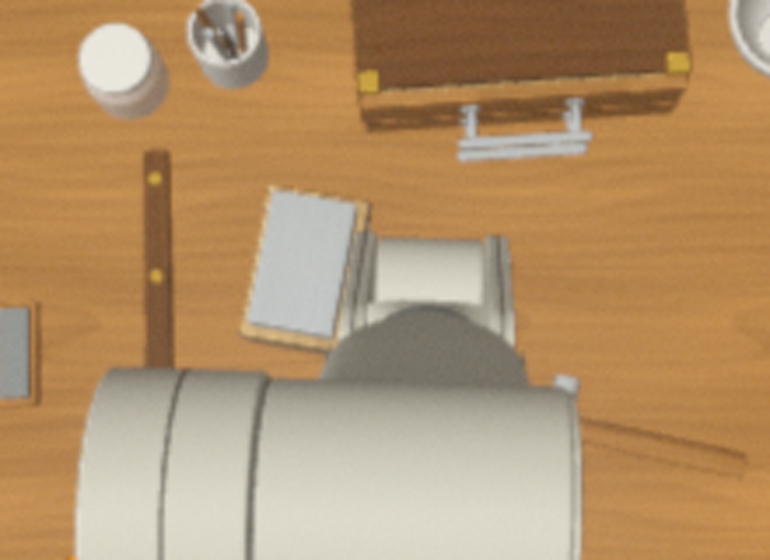

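>>> {"method": "move_arm", "body": {"commands": [{"x":0,"y":3.8,"z":0,"wx":0,"wy":0,"wz":0,"gripper":0},{"x":0,"y":3.8,"z":0,"wx":0,"wy":0,"wz":0,"gripper":0},{"x":0,"y":3.8,"z":0,"wx":0,"wy":0,"wz":0,"gripper":0},{"x":4.4,"y":0,"z":0,"wx":0,"wy":0,"wz":0,"gripper":0},{"x":0.9,"y":0.3,"z":0,"wx":0,"wy":0,"wz":0,"gripper":0},{"x":0.9,"y":0.3,"z":0,"wx":0,"wy":0,"wz":0,"gripper":0},{"x":0.9,"y":0.3,"z":0,"wx":0,"wy":0,"wz":0,"gripper":0},{"x":0.9,"y":0.3,"z":0,"wx":0,"wy":0,"wz":0,"gripper":0}]}}

```text
t: 18.15
tcp_pos: [571.1, 74.4, 60.6]
orientation: [2.218, 2.222, -0.001]
contact_force: [1.5, -13.6, 2.4]
grip_width: -0.0
```

>>> {"method": "move_arm", "body": {"commands": [{"x":0.8,"y":0.2,"z":0,"wx":0,"wy":0,"wz":0,"gripper":0},{"x":0.8,"y":0.2,"z":0,"wx":0,"wy":0,"wz":0,"gripper":0},{"x":0,"y":0,"z":0,"wx":0,"wy":0,"wz":0,"gripper":0},{"x":-4.0,"y":0,"z":0,"wx":0,"wy":0,"wz":0,"gripper":0},{"x":-4.0,"y":0,"z":0,"wx":0,"wy":0,"wz":0,"gripper":0},{"x":0,"y":-4.2,"z":0,"wx":0,"wy":0,"wz":0,"gripper":0},{"x":0,"y":-4.2,"z":0,"wx":0,"wy":0,"wz":0,"gripper":0},{"x":0,"y":-3.2,"z":0,"wx":0,"wy":0,"wz":0,"gripper":0}]}}

```text
t: 19.15
tcp_pos: [456.2, 11.7, 60.2]
orientation: [-2.22, -2.222, 0.002]
contact_force: [0.3, 0.8, 0.6]
grip_width: 0.004
```

```bash
python3 look.py p8.png
```

```text
t 19.15 tcp [456.2  11.7  60.2] F [0.3 0.8 0.6] grip 0.004
[[-0.001, 1.0, -0.002], [1.0, 0.001, -0.0], [-0.0, -0.002, -1.0]] [-0.    0.52  2.09 -0.    0.53 -0.  ]
BLOCK c [506.7 141.4] yaw 10.5 extent [127.  79.] n 24
 base corners near-right [442.0, 79.0] far-right [590.0, 106.0] near-left [424.0, 177.0] far-left [571.0, 204.0]
```

View pics/p8.png

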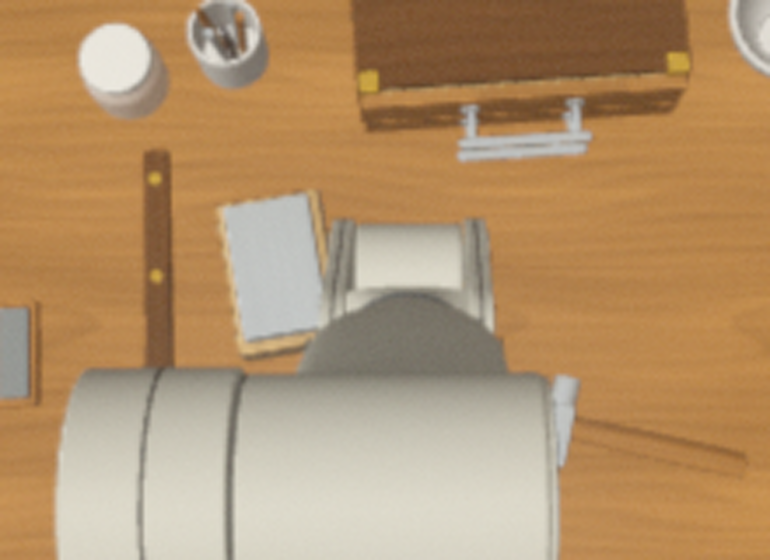

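>>> {"method": "move_arm", "body": {"commands": [{"x":5.2,"y":0,"z":0,"wx":0,"wy":0,"wz":0,"gripper":0},{"x":0.8,"y":-0.2,"z":0,"wx":0,"wy":0,"wz":0,"gripper":0},{"x":0.8,"y":-0.3,"z":0,"wx":0,"wy":0,"wz":0,"gripper":0},{"x":0.8,"y":-0.4,"z":0,"wx":0,"wy":0,"wz":0,"gripper":0},{"x":0.8,"y":-0.4,"z":0,"wx":0,"wy":0,"wz":0,"gripper":0},{"x":0.8,"y":-0.4,"z":0,"wx":0,"wy":0,"wz":0,"gripper":0},{"x":0.7,"y":-0.3,"z":0,"wx":0,"wy":0,"wz":0,"gripper":0},{"x":0,"y":0,"z":0,"wx":0,"wy":0,"wz":0,"gripper":0}]}}

```text
t: 20.2
tcp_pos: [438.2, 110.4, 60.4]
orientation: [2.219, 2.223, -0.001]
contact_force: [-0.1, -3.4, 3.0]
grip_width: 0.002
```

>>> {"method": "move_arm", "body": {"commands": [{"x":-3.5,"y":0,"z":0,"wx":0,"wy":0,"wz":0,"gripper":0},{"x":-3.5,"y":0,"z":0,"wx":0,"wy":0,"wz":0,"gripper":0},{"x":0,"y":0,"z":0,"wx":0,"wy":0,"wz":0,"gripper":0},{"x":0,"y":0,"z":0,"wx":0,"wy":0,"wz":0,"gripper":0},{"x":0,"y":0,"z":0,"wx":0,"wy":0,"wz":0,"gripper":0},{"x":0,"y":0,"z":0,"wx":0,"wy":0,"wz":0,"gripper":0},{"x":0,"y":0,"z":0,"wx":0,"wy":0,"wz":0,"gripper":0},{"x":0,"y":0,"z":0,"wx":0,"wy":0,"wz":0,"gripper":0}]}}

```text
t: 21.2
tcp_pos: [438.5, 41.2, 60.3]
orientation: [-2.22, -2.223, 0.0]
contact_force: [-0.3, -1.0, 0.6]
grip_width: 0.0
```

```bash
python3 look.py p9.png
```

```text
t 21.2 tcp [438.5  41.2  60.3] F [-0.3 -1.   0.6] grip 0.0
[[-0.002, 1.0, -0.0], [1.0, 0.002, -0.0], [-0.0, -0.0, -1.0]] [ 0.07  0.51  2.13 -0.    0.5   0.07]
BLOCK c [504.  161.5] yaw -9.7 extent [127.  79.] n 23
 base corners near-right [422.0, 125.0] far-right [570.0, 100.0] near-left [438.0, 223.0] far-left [586.0, 198.0]
```

View pics/p9.png

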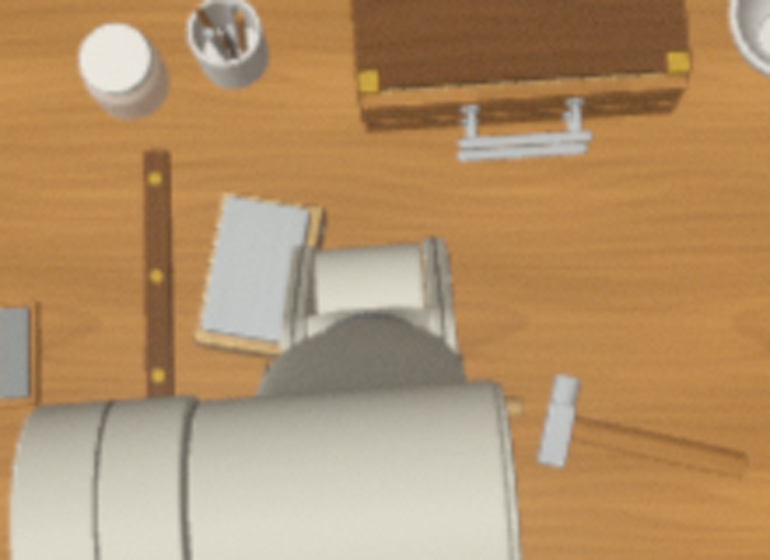

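>>> {"method": "move_arm", "body": {"commands": [{"x":0,"y":3.8,"z":0,"wx":0,"wy":0,"wz":0,"gripper":0},{"x":0,"y":3.8,"z":0,"wx":0,"wy":0,"wz":0,"gripper":0},{"x":0,"y":3.9,"z":0,"wx":0,"wy":0,"wz":0,"gripper":0},{"x":4.6,"y":0,"z":0,"wx":0,"wy":0,"wz":0,"gripper":0},{"x":0.9,"y":0.3,"z":0,"wx":0,"wy":0,"wz":0,"gripper":0},{"x":0.9,"y":0.3,"z":0,"wx":0,"wy":0,"wz":0,"gripper":0},{"x":0.9,"y":0.3,"z":0,"wx":0,"wy":0,"wz":0,"gripper":0},{"x":0.9,"y":0.3,"z":0,"wx":0,"wy":0,"wz":0,"gripper":0}]}}

```text
t: 22.25
tcp_pos: [565.6, 121.0, 60.5]
orientation: [2.217, 2.223, -0.003]
contact_force: [1.6, -14.5, 3.2]
grip_width: -0.001
```

>>> {"method": "move_arm", "body": {"commands": [{"x":0.8,"y":0.2,"z":0,"wx":0,"wy":0,"wz":0,"gripper":0},{"x":0.8,"y":0.2,"z":0,"wx":0,"wy":0,"wz":0,"gripper":0},{"x":0,"y":0,"z":0,"wx":0,"wy":0,"wz":0,"gripper":0},{"x":-4.0,"y":0,"z":0,"wx":0,"wy":0,"wz":0,"gripper":0},{"x":-4.0,"y":0,"z":0,"wx":0,"wy":0,"wz":0,"gripper":0},{"x":0,"y":-4.2,"z":0,"wx":0,"wy":0,"wz":0,"gripper":0},{"x":0,"y":-4.2,"z":0,"wx":0,"wy":0,"wz":0,"gripper":0},{"x":0,"y":-3.2,"z":0,"wx":0,"wy":0,"wz":0,"gripper":0}]}}

```text
t: 23.25
tcp_pos: [450.9, 58.5, 60.2]
orientation: [-2.219, -2.222, 0.002]
contact_force: [-0.4, 0.6, -0.2]
grip_width: -0.001
```

```bash
python3 look.py p10.png
```

```text
t 23.25 tcp [450.9  58.5  60.2] F [-0.4  0.6 -0.2] grip -0.001
[[-0.001, 1.0, -0.002], [1.0, 0.001, -0.0], [-0.0, -0.002, -1.0]] [0.1  0.52 2.1  0.   0.52 0.1 ]
BLOCK c [500.6 186.9] yaw 10.7 extent [127.  79.] n 24
 base corners near-right [436.0, 124.0] far-right [584.0, 152.0] near-left [418.0, 222.0] far-left [565.0, 250.0]
```

View pics/p10.png

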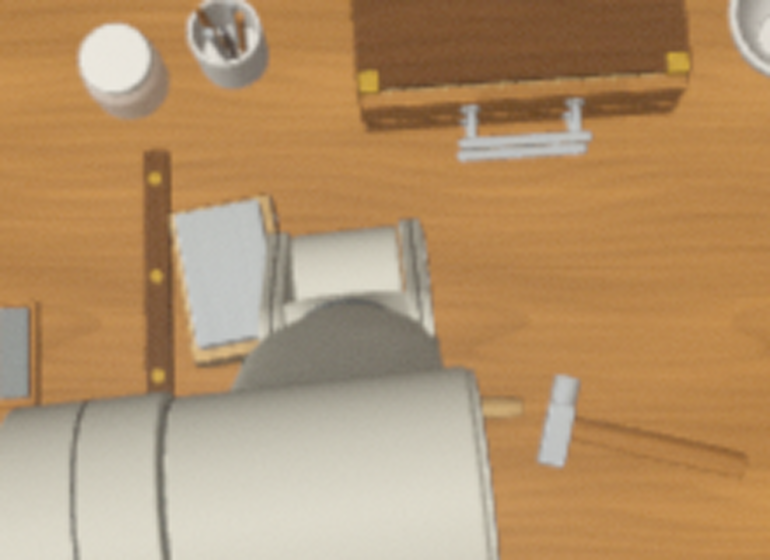

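>>> {"method": "move_arm", "body": {"commands": [{"x":5.4,"y":0,"z":0,"wx":0,"wy":0,"wz":0,"gripper":0},{"x":0.7,"y":-0.2,"z":0,"wx":0,"wy":0,"wz":0,"gripper":0},{"x":0.7,"y":-0.3,"z":0,"wx":0,"wy":0,"wz":0,"gripper":0},{"x":0.7,"y":-0.3,"z":0,"wx":0,"wy":0,"wz":0,"gripper":0},{"x":0.7,"y":-0.3,"z":0,"wx":0,"wy":0,"wz":0,"gripper":0},{"x":0.4,"y":-0.2,"z":0,"wx":0,"wy":0,"wz":0,"gripper":0},{"x":0.3,"y":0,"z":0,"wx":0,"wy":0,"wz":0,"gripper":0},{"x":0,"y":0,"z":0,"wx":0,"wy":0,"wz":0,"gripper":0}]}}

```text
t: 24.3
tcp_pos: [440.2, 142.4, 60.5]
orientation: [2.214, 2.224, -0.009]
contact_force: [7.1, -44.6, 10.1]
grip_width: -0.002
```

>>> {"method": "move_arm", "body": {"commands": [{"x":-3.5,"y":0,"z":0,"wx":0,"wy":0,"wz":0,"gripper":0},{"x":-3.5,"y":0,"z":0,"wx":0,"wy":0,"wz":0,"gripper":0},{"x":0,"y":0,"z":0,"wx":0,"wy":0,"wz":0,"gripper":0},{"x":0,"y":0,"z":0,"wx":0,"wy":0,"wz":0,"gripper":0},{"x":0,"y":0,"z":0,"wx":0,"wy":0,"wz":0,"gripper":0},{"x":0,"y":0,"z":0,"wx":0,"wy":0,"wz":0,"gripper":0},{"x":0,"y":0,"z":0,"wx":0,"wy":0,"wz":0,"gripper":0},{"x":0,"y":0,"z":0,"wx":0,"wy":0,"wz":0,"gripper":0}]}}

```text
t: 25.3
tcp_pos: [440.5, 78.2, 60.3]
orientation: [2.22, 2.223, -0.0]
contact_force: [0.9, 0.1, -0.3]
grip_width: 0.002
```

```bash
python3 look.py p11.png
```

```text
t 25.3 tcp [440.5  78.2  60.3] F [ 0.9  0.1 -0.3] grip 0.002
[[-0.002, 1.0, 0.0], [1.0, 0.002, -0.0], [-0.0, 0.0, -1.0]] [ 0.15  0.51  2.11 -0.    0.51  0.15]
BLOCK c [498.7 200.1] yaw -2.3 extent [126.  79.] n 21
 base corners near-right [422.0, 153.0] far-right [572.0, 147.0] near-left [426.0, 253.0] far-left [576.0, 247.0]
```

View pics/p11.png

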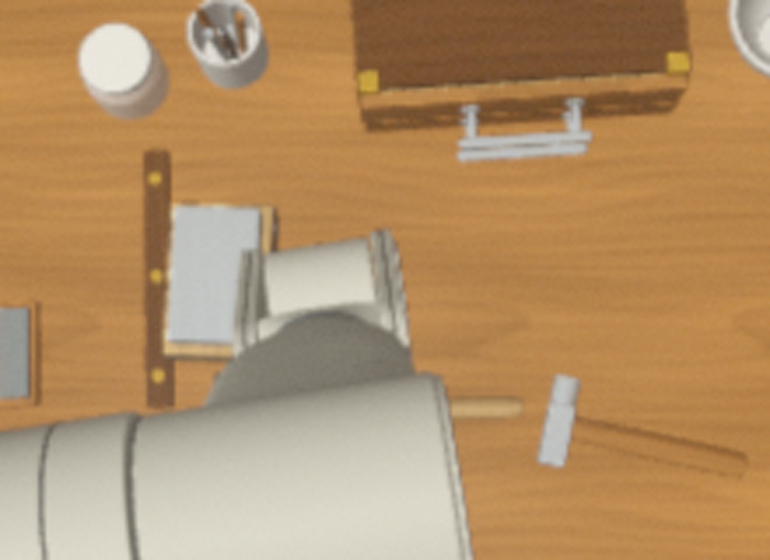

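>>> {"method": "move_arm", "body": {"commands": [{"x":0,"y":3.9,"z":0,"wx":0,"wy":0,"wz":0,"gripper":0},{"x":0,"y":3.9,"z":0,"wx":0,"wy":0,"wz":0,"gripper":0},{"x":0,"y":3.9,"z":0,"wx":0,"wy":0,"wz":0,"gripper":0},{"x":5.4,"y":0,"z":0,"wx":0,"wy":0,"wz":0,"gripper":0},{"x":0.5,"y":0,"z":0,"wx":0,"wy":0,"wz":0,"gripper":0},{"x":0.4,"y":0,"z":0,"wx":0,"wy":0,"wz":0,"gripper":0},{"x":0.4,"y":0,"z":0,"wx":0,"wy":0,"wz":0,"gripper":0},{"x":0.2,"y":0,"z":0,"wx":0,"wy":0,"wz":0,"gripper":0}]}}

```text
t: 26.35
tcp_pos: [559.9, 145.3, 60.8]
orientation: [2.215, 2.221, 0.004]
contact_force: [9.7, -13.0, -2.3]
grip_width: -0.002
```

```bash
python3 look.py p12.png;python3 -c "
from h import *
save(r.snapshot('scene'),'sc12.png',(300,100,460,300),3.7)"
```

```text
t 26.35 tcp [559.9 145.3  60.8] F [  9.7 -13.   -2.3] grip -0.002
[[-0.002, 1.0, 0.005], [1.0, 0.002, -0.002], [-0.002, 0.005, -1.0]] [ 0.23  0.63  1.83 -0.    0.68  0.24]
BLOCK c [ 325.6 -145.5] yaw -14.3 extent [75. 21.] n 6
 base corners near-right [241.0, -175.0] far-right [386.0, -213.0] near-left [265.0, -79.0] far-left [411.0, -116.0]
```

View pics/sc12.png

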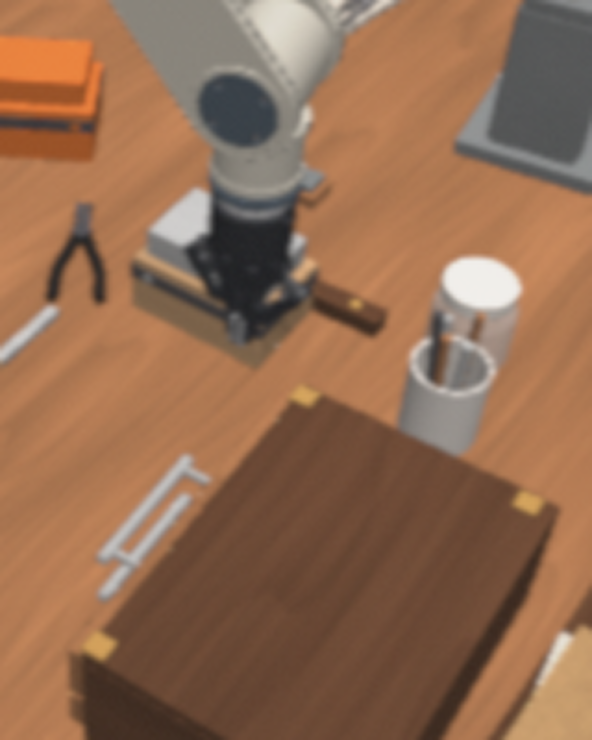

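>>> {"method": "move_arm", "body": {"commands": [{"x":0.3,"y":0,"z":0,"wx":0,"wy":0,"wz":0,"gripper":0},{"x":0.2,"y":0,"z":0,"wx":0,"wy":0,"wz":0,"gripper":0},{"x":0,"y":0,"z":0,"wx":0,"wy":0,"wz":0,"gripper":0},{"x":0,"y":0,"z":0,"wx":0,"wy":0,"wz":0,"gripper":0},{"x":0,"y":0,"z":0,"wx":0,"wy":0,"wz":0,"gripper":0},{"x":0,"y":0,"z":0,"wx":0,"wy":0,"wz":0,"gripper":0},{"x":0,"y":0,"z":0,"wx":0,"wy":0,"wz":0,"gripper":0},{"x":0,"y":0,"z":0,"wx":0,"wy":0,"wz":0,"gripper":0}]}}

```text
t: 27.45
tcp_pos: [559.7, 147.6, 60.8]
orientation: [2.214, 2.22, -0.001]
contact_force: [10.9, -27.5, 0.2]
grip_width: -0.001
```

>>> {"method": "move_arm", "body": {"commands": [{"x":0.1,"y":0,"z":0,"wx":0,"wy":0,"wz":0,"gripper":0},{"x":0,"y":0,"z":0,"wx":0,"wy":0,"wz":0,"gripper":0},{"x":-4,"y":0,"z":0,"wx":0,"wy":0,"wz":0,"gripper":0},{"x":-5,"y":-4,"z":0,"wx":0,"wy":0,"wz":0,"gripper":0},{"x":0,"y":-4,"z":0,"wx":0,"wy":0,"wz":0,"gripper":0},{"x":0,"y":-1.5,"z":0,"wx":0,"wy":0,"wz":0,"gripper":0},{"x":0,"y":0,"z":0,"wx":0,"wy":0,"wz":0,"gripper":0},{"x":0,"y":0,"z":0,"wx":0,"wy":0,"wz":0,"gripper":0}]}}

```text
t: 28.45
tcp_pos: [465.4, 64.7, 60.6]
orientation: [2.218, 2.222, 0.003]
contact_force: [0.4, 0.2, -0.1]
grip_width: -0.001
```

```bash
python3 look.py p13.png
```

```text
t 28.45 tcp [465.4  64.7  60.6] F [ 0.4  0.2 -0.1] grip -0.001
[[-0.002, 1.0, 0.002], [1.0, 0.002, 0.0], [0.0, 0.002, -1.0]] [ 0.11  0.53  2.07 -0.    0.54  0.11]
BLOCK c [497.7 204.7] yaw 1.2 extent [127.  76.] n 22
 base corners near-right [424.0, 153.0] far-right [574.0, 156.0] near-left [422.0, 253.0] far-left [572.0, 256.0]
```

View pics/p13.png

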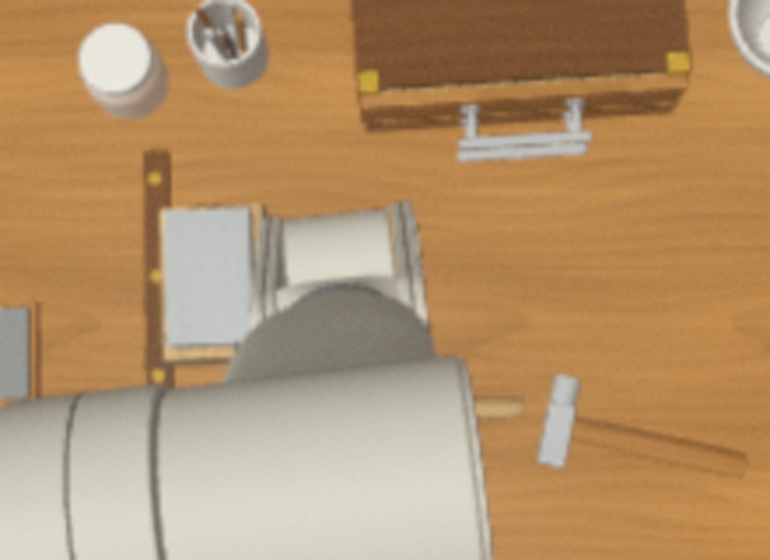

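>>> {"method": "move_arm", "body": {"commands": [{"x":0,"y":3.7,"z":0,"wx":0,"wy":0,"wz":0,"gripper":0},{"x":5.5,"y":0,"z":0,"wx":0,"wy":0,"wz":0,"gripper":0},{"x":2.2,"y":0,"z":0,"wx":0,"wy":0,"wz":0,"gripper":0},{"x":0.4,"y":0,"z":0,"wx":0,"wy":0,"wz":0,"gripper":0},{"x":0.3,"y":0,"z":0,"wx":0,"wy":0,"wz":0,"gripper":0},{"x":0.2,"y":0,"z":0,"wx":0,"wy":0,"wz":0,"gripper":0},{"x":0,"y":0,"z":0,"wx":0,"wy":0,"wz":0,"gripper":0},{"x":0,"y":0,"z":0,"wx":0,"wy":0,"wz":0,"gripper":0}]}}

```text
t: 29.5
tcp_pos: [502.0, 145.4, 60.4]
orientation: [2.214, 2.222, -0.006]
contact_force: [7.4, -39.0, 5.1]
grip_width: 0.001
```

>>> {"method": "move_arm", "body": {"commands": [{"x":-4,"y":0,"z":0,"wx":0,"wy":0,"wz":0,"gripper":0},{"x":-4,"y":0,"z":-2,"wx":0,"wy":0,"wz":0,"gripper":0},{"x":-3,"y":0,"z":-5,"wx":0,"wy":0,"wz":0,"gripper":3},{"x":-3,"y":0,"z":-5,"wx":0,"wy":0,"wz":0,"gripper":3},{"x":-3,"y":-2,"z":-5,"wx":0,"wy":0,"wz":0,"gripper":3},{"x":-4,"y":-4,"z":0,"wx":0,"wy":0,"wz":0,"gripper":3},{"x":-4,"y":-4,"z":0,"wx":0,"wy":0,"wz":0,"gripper":3},{"x":0,"y":0,"z":0,"wx":0,"wy":0,"wz":0,"gripper":3}]}}

```text
t: 30.5
tcp_pos: [399.0, -101.6, 230.6]
orientation: [2.224, 2.219, -0.001]
contact_force: [0.5, -0.4, 0.9]
grip_width: 0.351
```

```bash
python3 look.py p14.png;python3 -c "
from h import *
s=r.snapshot('top'); save(s,'c14.png',(290,130,410,200),6)
s=r.snapshot('scene'); save(s,'sc14.png',(180,60,460,340),2.1)"
```

```text
t 30.5 tcp [ 399.  -101.6  230.6] F [ 0.5 -0.4  0.9] grip 0.351
[[0.002, 1.0, -0.0], [1.0, -0.002, -0.0], [-0.0, -0.0, -1.0]] [-0.28  0.13  2.09 -0.    0.91 -0.28]
BLOCK c [497.7 204.7] yaw 1.2 extent [126.  76.] n 21
 base corners near-right [424.0, 153.0] far-right [574.0, 156.0] near-left [422.0, 253.0] far-left [572.0, 256.0]
```

View pics/c14.png

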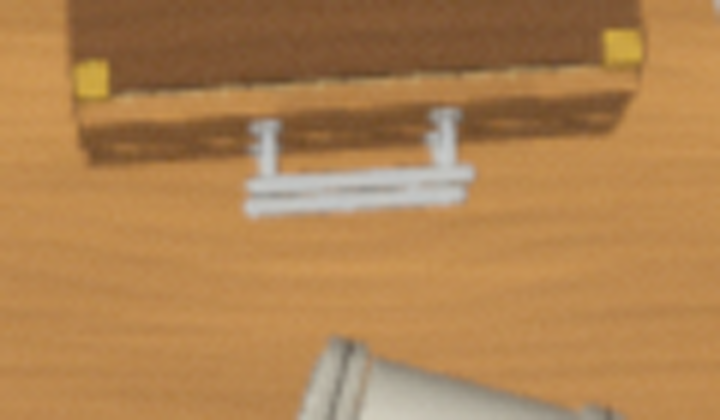

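View pics/sc14.png

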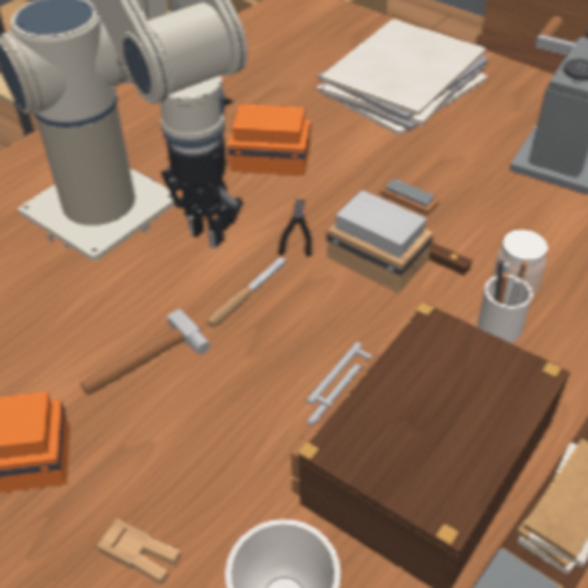

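View pics/p14.png

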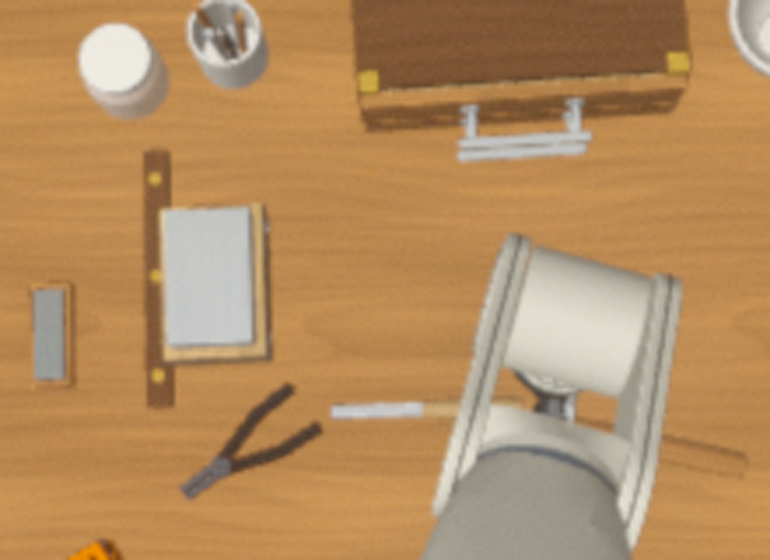

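```bash
python3 - <<'E'
from h import *
s=r.snapshot("top")
g=lambda l:[(290+a/6-0.4,130+b/6-0.4) for a,b in l]
u=ray(s,g([(246,187),(473,173)]),86); l=ray(s,g([(246,208),(466,194)]),30)
for n,b in(("up",u),("low",l)): print(n,b.round(1).tolist(),b.mean(0).round(1),np.linalg.norm(b[0]-b[1]),np.degrees(np.arctan2(-(b[0]-b[1])[0],(b[0]-b[1])[1])))
print("chest top front",ray(s,g([(75,98),(642,66)]),124).round(1).tolist(),"bottom front",ray(s,g([(90,163),(615,132)]),5).round(1).tolist())
hsv=cv2.cvtColor(s["img"],cv2.COLOR_RGB2HSV)
m=(hsv[...,1]<60)&box(s,(203,195,222,235)); print("stone",np.round(rect(m,s,24),1))
save(s,"c15.png",(195,190,235,240),10)
# triangulate handle ends using scene
sc=r.snapshot("scene"); print(proj(sc,u).round(1), proj(sc,l).round(1)); save(sc,"c16.png",(310,205,380,275),8)
E
```

```text
up [[629.3, -32.2, 86.0], [636.6, -160.9, 86.0]] [633.  -96.6  86. ] 128.92431646414843 3.2355388868323374
low [[630.7, -33.3, 30.0], [638.3, -162.7, 30.0]] [634.5 -98.   30. ] 129.68334690330346 3.3479372474691207
chest top front [[671.2, 63.0, 124.0], [687.3, -252.0, 124.0]] bottom front [[665.1, 59.5, 5.0], [682.1, -255.7, 5.0]]
stone [454.  375.7  85.1  24.5   1.9  62. ]
[[351.5 222.8]
 [327.4 250.7]] [[350.9 234.7]
 [327.5 262.6]]
```

View pics/c16.png

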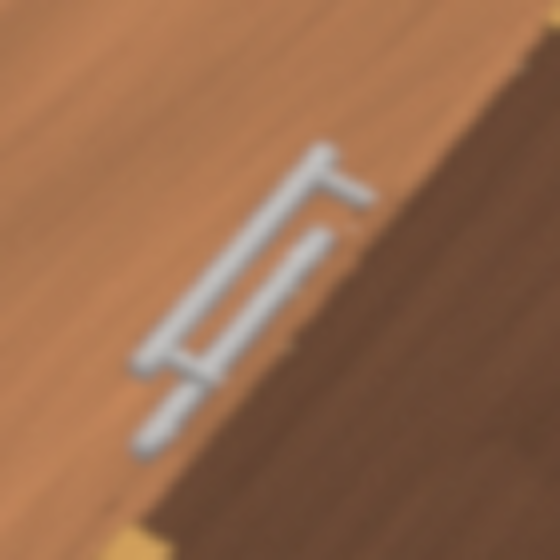

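View pics/c15.png

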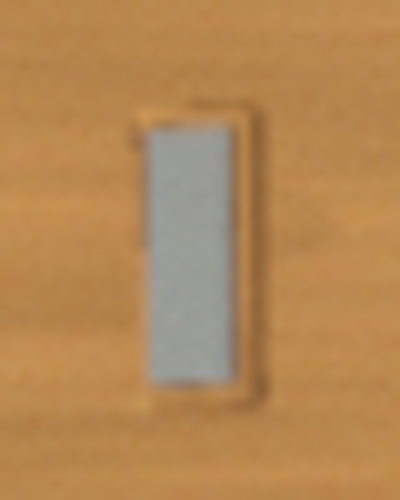

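>>> {"method": "move_arm", "body": {"commands": [{"x":0,"y":0,"z":0,"wx":0,"wy":0,"wz":0.186,"gripper":0},{"x":0,"y":0,"z":0,"wx":0,"wy":0,"wz":0.186,"gripper":0},{"x":0,"y":0,"z":0,"wx":0,"wy":0,"wz":0.186,"gripper":0},{"x":0,"y":0,"z":0,"wx":0,"wy":0,"wz":0.186,"gripper":0},{"x":0,"y":0,"z":0,"wx":0,"wy":0,"wz":0.186,"gripper":0},{"x":0,"y":0,"z":0,"wx":0,"wy":0,"wz":0.186,"gripper":0},{"x":0,"y":0,"z":0,"wx":0,"wy":0,"wz":0.186,"gripper":0},{"x":0,"y":0,"z":0,"wx":0,"wy":0,"wz":0.186,"gripper":0}]}}

```text
t: 31.75
tcp_pos: [401.5, -99.1, 230.2]
orientation: [-3.139, -0.125, 0.0]
contact_force: [-0.3, -0.8, -0.4]
grip_width: 0.001
```

>>> {"method": "move_arm", "body": {"commands": [{"x":0,"y":0,"z":0,"wx":0,"wy":0,"wz":0.025,"gripper":0},{"x":5.1,"y":0.2,"z":0,"wx":0,"wy":0,"wz":0,"gripper":0},{"x":5.1,"y":0.2,"z":0,"wx":0,"wy":0,"wz":0,"gripper":0},{"x":5.1,"y":0.2,"z":0,"wx":0,"wy":0,"wz":0,"gripper":0},{"x":5.1,"y":0.2,"z":0,"wx":0,"wy":0,"wz":0,"gripper":0},{"x":5.0,"y":0.2,"z":0,"wx":0,"wy":0,"wz":0,"gripper":0},{"x":0,"y":0,"z":4,"wx":0,"wy":0,"wz":0,"gripper":0},{"x":0,"y":0,"z":4,"wx":0,"wy":0,"wz":0,"gripper":0}]}}

```text
t: 32.75
tcp_pos: [655.9, -94.0, 149.0]
orientation: [3.14, 0.1, 0.001]
contact_force: [-0.5, -0.3, -0.4]
grip_width: 0.003
```

```bash
python3 - <<'E'
from h import *
st()
s=r.snapshot('top'); save(s,'t16.png',(230,100,430,260),3.5)
s=r.snapshot('scene'); save(s,'s16.png',(260,150,420,310),4)
E
```

```text
t 32.75 tcp [655.9 -94.  149. ] F [-0.5 -0.3 -0.4] grip 0.003
[[0.998, 0.064, 0.001], [0.064, -0.998, -0.0], [0.001, 0.0, -1.0]] [-0.16  0.59  1.6   0.    0.94  1.35]
```

View pics/s16.png

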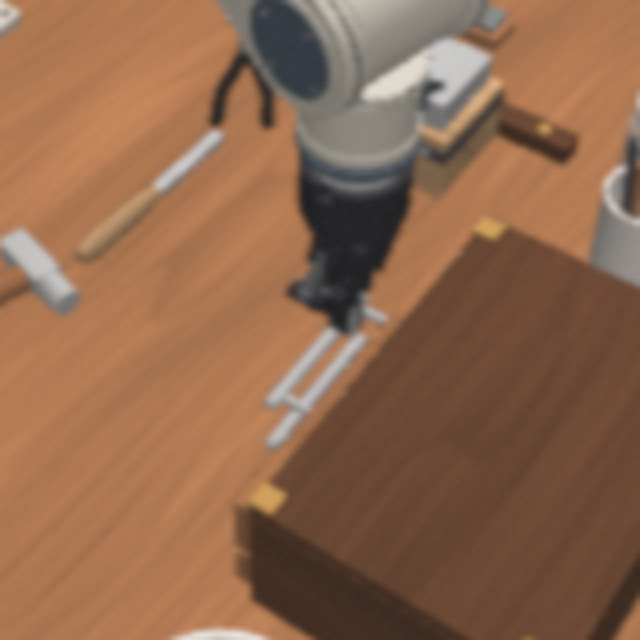

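>>> {"method": "move_arm", "body": {"commands": [{"x":-0.4,"y":0,"z":0,"wx":0,"wy":0,"wz":0,"gripper":0},{"x":0,"y":0,"z":1,"wx":0,"wy":0,"wz":0,"gripper":0},{"x":0,"y":0,"z":1,"wx":0,"wy":0,"wz":0,"gripper":0},{"x":0,"y":0,"z":1,"wx":0,"wy":0,"wz":0,"gripper":0},{"x":0,"y":0,"z":0.8,"wx":0,"wy":0,"wz":0,"gripper":0},{"x":0,"y":0,"z":0.6,"wx":0,"wy":0,"wz":0,"gripper":0},{"x":0,"y":0,"z":0,"wx":0,"wy":0,"wz":0,"gripper":0},{"x":0,"y":0,"z":0,"wx":0,"wy":0,"wz":0,"gripper":0}]}}

```text
t: 33.85
tcp_pos: [651.0, -95.2, 106.5]
orientation: [3.14, 0.092, 0.001]
contact_force: [0.2, 0.0, -0.2]
grip_width: 0.001
```

>>> {"method": "move_arm", "body": {"commands": [{"x":0,"y":0,"z":0.7,"wx":0,"wy":0,"wz":0,"gripper":0},{"x":0,"y":0,"z":0.7,"wx":0,"wy":0,"wz":0,"gripper":0},{"x":0,"y":0,"z":0.6,"wx":0,"wy":0,"wz":0,"gripper":0},{"x":0,"y":0,"z":0,"wx":0,"wy":0,"wz":0,"gripper":0},{"x":-0.5,"y":0,"z":0,"wx":0,"wy":0,"wz":0,"gripper":0},{"x":-1,"y":0,"z":0,"wx":0,"wy":0,"wz":0,"gripper":0},{"x":-1,"y":0,"z":0,"wx":0,"wy":0,"wz":0,"gripper":0},{"x":0,"y":0,"z":0,"wx":0,"wy":0,"wz":0,"gripper":0}]}}

```text
t: 34.85
tcp_pos: [624.4, -96.7, 86.4]
orientation: [-3.14, -0.092, 0.002]
contact_force: [0.6, -0.4, 0.4]
grip_width: 0.004
```

```bash
python3 - <<'E'
from h import *
st()
s=r.snapshot('scene'); save(s,'s17.png',(260,150,420,310),4)
E
```

```text
t 34.85 tcp [624.4 -96.7  86.4] F [ 0.6 -0.4  0.4] grip 0.004
[[0.998, 0.058, -0.001], [0.058, -0.998, 0.0], [-0.001, -0.0, -1.0]] [-0.17  0.65  1.7  -0.    0.8   1.34]
```

View pics/s17.png

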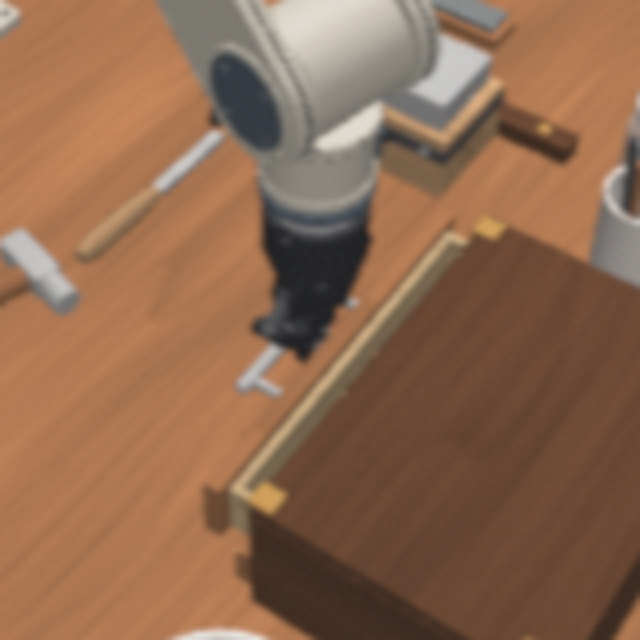

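>>> {"method": "move_arm", "body": {"commands": [{"x":-2.5,"y":0,"z":0,"wx":0,"wy":0,"wz":0,"gripper":0},{"x":-2.5,"y":0,"z":0,"wx":0,"wy":0,"wz":0,"gripper":0},{"x":-2.5,"y":0,"z":0,"wx":0,"wy":0,"wz":0,"gripper":0},{"x":-2,"y":0,"z":0,"wx":0,"wy":0,"wz":0,"gripper":0},{"x":-1.2,"y":0,"z":0,"wx":0,"wy":0,"wz":0,"gripper":0},{"x":-1,"y":0,"z":0,"wx":0,"wy":0,"wz":0,"gripper":0},{"x":-0.8,"y":0,"z":0,"wx":0,"wy":0,"wz":0,"gripper":0},{"x":-0.5,"y":0,"z":0,"wx":0,"wy":0,"wz":0,"gripper":0}]}}

```text
t: 35.9
tcp_pos: [495.9, -104.3, 86.4]
orientation: [3.14, 0.092, 0.0]
contact_force: [2.3, -0.1, 0.5]
grip_width: -0.002
```

>>> {"method": "move_arm", "body": {"commands": [{"x":-0.3,"y":0,"z":0,"wx":0,"wy":0,"wz":0,"gripper":0},{"x":-0.3,"y":0,"z":0,"wx":0,"wy":0,"wz":0,"gripper":0},{"x":0,"y":0,"z":0,"wx":0,"wy":0,"wz":0,"gripper":0},{"x":0,"y":0,"z":0,"wx":0,"wy":0,"wz":0,"gripper":0},{"x":0,"y":0,"z":0,"wx":0,"wy":0,"wz":0,"gripper":0},{"x":0,"y":0,"z":0,"wx":0,"wy":0,"wz":0,"gripper":0},{"x":0,"y":0,"z":0,"wx":0,"wy":0,"wz":0,"gripper":0},{"x":0,"y":0,"z":0,"wx":0,"wy":0,"wz":0,"gripper":0}]}}

```text
t: 36.9
tcp_pos: [493.6, -104.8, 86.8]
orientation: [3.139, 0.092, 0.011]
contact_force: [10.7, 3.1, -5.6]
grip_width: 0.0
```

>>> {"method": "move_arm", "body": {"commands": [{"x":0.5,"y":0,"z":0,"wx":0,"wy":0,"wz":0,"gripper":0},{"x":0.6,"y":0,"z":0,"wx":0,"wy":0,"wz":0,"gripper":0},{"x":0,"y":0,"z":-3,"wx":0,"wy":0,"wz":0,"gripper":0},{"x":0,"y":0,"z":-4,"wx":0,"wy":0,"wz":0,"gripper":0},{"x":0,"y":0,"z":-4,"wx":0,"wy":0,"wz":0,"gripper":0},{"x":0,"y":0,"z":-4,"wx":0,"wy":0,"wz":0,"gripper":8},{"x":0,"y":5,"z":0,"wx":0,"wy":0,"wz":0,"gripper":8},{"x":0,"y":5,"z":0,"wx":0,"wy":0,"wz":0,"gripper":8}]}}

```text
t: 37.9
tcp_pos: [507.2, -204.6, 237.2]
orientation: [3.14, 0.095, 0.001]
contact_force: [0.3, -0.5, -0.0]
grip_width: 0.639
```

```bash
python3 - <<'E'
from h import *
st()
s=r.snapshot('top'); save(s,'t18.png',(190,60,480,280),2.7); save(s,'c18.png',(425,150,470,205),10); save(s,'c18b.png',(195,190,235,240),10)
s=r.snapshot('scene'); save(s,'s18.png',(180,100,460,400),2)
E
```

```text
t 37.9 tcp [ 507.2 -204.6  237.2] F [ 0.3 -0.5 -0. ] grip 0.639
[[0.998, 0.06, 0.001], [0.06, -0.998, -0.001], [0.001, 0.001, -1.0]] [-0.41  0.33  1.82 -0.    1.    1.11]
```

View pics/t18.png

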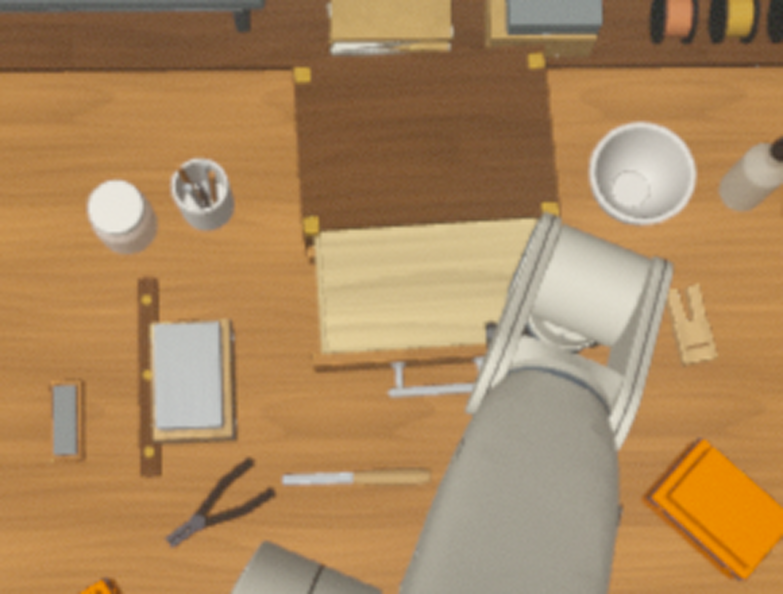

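View pics/s18.png

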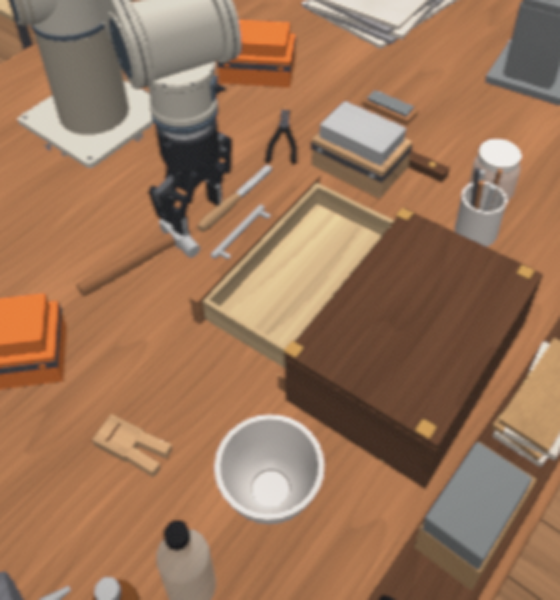

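View pics/c18.png

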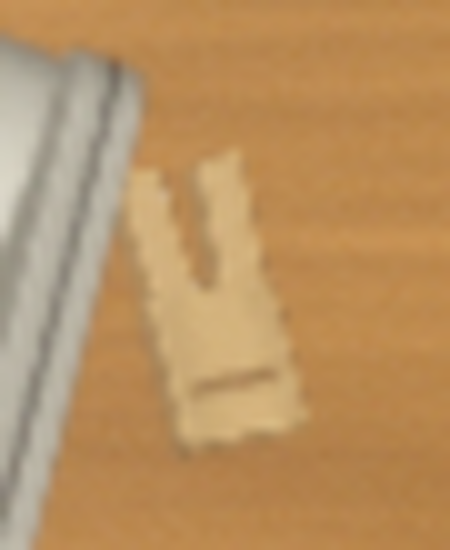

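View pics/c18b.png

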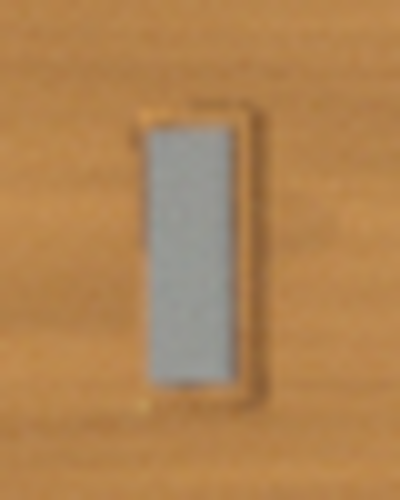

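```bash
python3 - <<'E'
from h import *
s=r.snapshot('top')
def q(o,k,l,z):
    P=ray(s,[(o[0]+a/k-.45,o[1]+b/k-.45) for a,b in l],z)[:,:2]
    far=(P[0]+P[1])/2; near=(P[2]+P[3])/2; d=far-near
    print(P.mean(0).round(1),"L",np.linalg.norm(d).round(1),"W",np.linalg.norm(P[0]-P[1]).round(1),"yaw",np.degrees(np.arctan2(d[1],d[0])).round(1))
q((425,150),10,[(127,178),(240,149),(304,421),(183,448)],18)
q((195,190),10,[(147,126),(237,126),(239,384),(149,384)],24)
P=ray(s,[(190+a/2.7-.4,60+b/2.7-.4) for a,b in[(318,232),(322,353),(555,220)]],95); print("drawer inner front-left etc",P.round(0).tolist())
P=ray(s,[(190+a/2.7-.4,60+b/2.7-.4) for a,b in[(388,394),(476,388)]],86); print("handle",P.round(0).tolist())
E
```

```text
[ 576.1 -440. ] L 99.0 W 41.9 yaw 9.3
[453.9 374.4] L 90.4 W 31.5 yaw 2.4
drawer inner front-left etc [[681.0, 46.0, 95.0], [526.0, 42.0, 95.0], [694.0, -252.0, 95.0]]
handle [[476.0, -40.0, 86.0], [482.0, -149.0, 86.0]]
```

>>> {"method": "move_arm", "body": {"commands": [{"x":0,"y":0,"z":0,"wx":0,"wy":0,"wz":-0.103,"gripper":6.5},{"x":0.36,"y":4.87,"z":0,"wx":0,"wy":0,"wz":0,"gripper":6.5},{"x":0.36,"y":4.87,"z":0,"wx":0,"wy":0,"wz":0,"gripper":6.5},{"x":0.36,"y":4.87,"z":0,"wx":0,"wy":0,"wz":0,"gripper":6.5},{"x":0.36,"y":4.87,"z":0,"wx":0,"wy":0,"wz":0,"gripper":6.5},{"x":0.36,"y":4.87,"z":0,"wx":0,"wy":0,"wz":0,"gripper":6.5},{"x":0,"y":0,"z":5,"wx":0,"wy":0,"wz":0,"gripper":6.5},{"x":0,"y":0,"z":5,"wx":0,"wy":0,"wz":0,"gripper":6.5}]}}

```text
t: 39.05
tcp_pos: [564.2, -440.7, 135.1]
orientation: [-3.131, -0.254, -0.0]
contact_force: [0.2, -0.5, -0.1]
grip_width: 0.761
```

```bash
python3 - <<'E'
from h import *
o=st()
s=r.snapshot('scene'); save(s,'s19.png',(190,230,350,370),4)
# pin check in the scene: corners at z=18 -> pixel
m=R.from_rotvec(o["orientation"]).as_matrix(); d=np.array([564.3,-441.9,20])-o["tcp_pos"]; print("to go tool",(m.T@d).round(1))
E
```

```text
t 39.05 tcp [ 564.2 -440.7  135.1] F [ 0.2 -0.5 -0.1] grip 0.761
[[0.987, 0.161, 0.0], [0.161, -0.987, 0.0], [0.0, -0.0, -1.0]] [-0.68  0.68  1.48  0.    0.98  0.73]
to go tool [-1.000e-01  1.200e+00  1.151e+02]
```

View pics/s19.png

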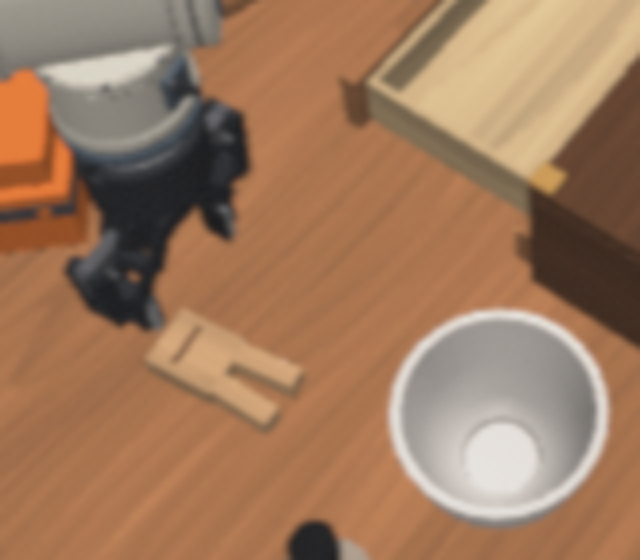

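>>> {"method": "move_arm", "body": {"commands": [{"x":0,"y":0.1,"z":4,"wx":0,"wy":0,"wz":0,"gripper":6.5},{"x":0,"y":0,"z":3.5,"wx":0,"wy":0,"wz":0,"gripper":6.5},{"x":0,"y":0,"z":2.5,"wx":0,"wy":0,"wz":0,"gripper":6.5},{"x":0,"y":0,"z":1.4,"wx":0,"wy":0,"wz":0,"gripper":6.5},{"x":0,"y":0,"z":0,"wx":0,"wy":0,"wz":0,"gripper":6.5},{"x":0,"y":0,"z":0,"wx":0,"wy":0,"wz":0,"gripper":3.5},{"x":0,"y":0,"z":0,"wx":0,"wy":0,"wz":0,"gripper":3.5},{"x":0,"y":0,"z":0,"wx":0,"wy":0,"wz":0,"gripper":3.5}], "newtons": 60}}

```text
t: 40.1
tcp_pos: [565.1, -443.1, 24.3]
orientation: [3.129, 0.253, 0.004]
contact_force: [-0.5, 0.9, 7.1]
grip_width: 0.51
```

>>> {"method": "move_arm", "body": {"commands": [{"x":0,"y":0,"z":0,"wx":0,"wy":0,"wz":0,"gripper":3.5},{"x":0,"y":0,"z":0,"wx":0,"wy":0,"wz":0,"gripper":3.5},{"x":0,"y":0,"z":-1,"wx":0,"wy":0,"wz":0,"gripper":3.5},{"x":0,"y":0,"z":-2,"wx":0,"wy":0,"wz":0,"gripper":3.5},{"x":0,"y":0,"z":-3,"wx":0,"wy":0,"wz":0,"gripper":3.5},{"x":0,"y":0,"z":-4,"wx":0,"wy":0,"wz":0,"gripper":3.5},{"x":0,"y":0,"z":-4,"wx":0,"wy":0,"wz":0,"gripper":3.5},{"x":0,"y":0,"z":0,"wx":0,"wy":0,"wz":0,"gripper":3.5}]}}

```text
t: 41.1
tcp_pos: [566.1, -443.9, 168.1]
orientation: [3.125, 0.253, 0.01]
contact_force: [0.5, 0.2, -1.0]
grip_width: 0.509
```

```bash
python3 - <<'E'
from h import *
o=st()
s=r.snapshot('scene'); save(s,'s20.png',(190,190,350,330),4)
E
```

```text
t 41.1 tcp [ 566.1 -443.9  168.1] F [ 0.5  0.2 -1. ] grip 0.509
[[0.987, 0.161, 0.007], [0.161, -0.987, -0.005], [0.006, 0.006, -1.0]] [-0.68  0.64  1.46 -0.    1.03  0.73]
```

View pics/s20.png

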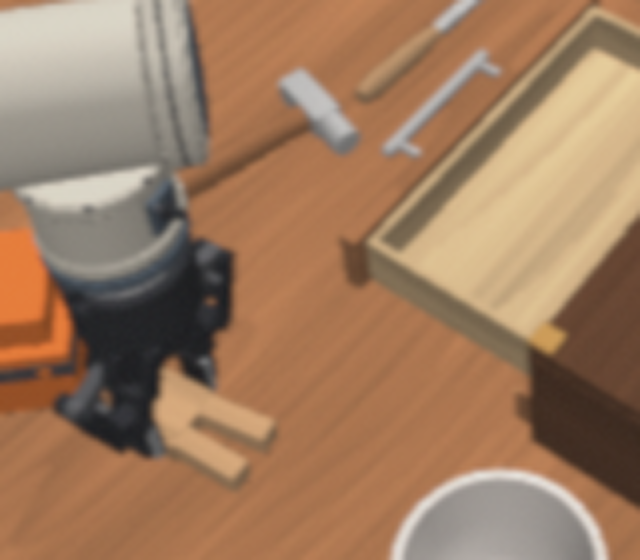

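>>> {"method": "move_arm", "body": {"commands": [{"x":0,"y":0,"z":0,"wx":0,"wy":0,"wz":0.104,"gripper":3.5},{"x":0.7,"y":-4,"z":0,"wx":0,"wy":0,"wz":0,"gripper":3.5},{"x":0.7,"y":-5,"z":0,"wx":0,"wy":0,"wz":0,"gripper":3.5},{"x":0.7,"y":-5,"z":0,"wx":0,"wy":0,"wz":0,"gripper":3.5},{"x":0.7,"y":-5,"z":0,"wx":0,"wy":0,"wz":0,"gripper":3.5},{"x":0.7,"y":-5,"z":0,"wx":0,"wy":0,"wz":0,"gripper":3.5},{"x":0.7,"y":-4.3,"z":0,"wx":0,"wy":0,"wz":0,"gripper":3.5},{"x":0,"y":0,"z":0,"wx":0,"wy":0,"wz":0,"gripper":3.5}]}}

```text
t: 42.15
tcp_pos: [588.8, -154.2, 161.3]
orientation: [-3.139, -0.097, 0.004]
contact_force: [-0.5, -0.1, -0.9]
grip_width: 0.509
```

```bash
python3 - <<'E'
from h import *
o=st()
s=r.snapshot('scene'); save(s,'s21.png',(230,150,390,290),4)
E
```

```text
t 42.15 tcp [ 588.8 -154.2  161.3] F [-0.5 -0.1 -0.9] grip 0.509
[[0.998, 0.062, -0.003], [0.062, -0.998, 0.001], [-0.003, -0.001, -1.0]] [-0.28  0.51  1.72  0.    0.91  1.23]
```

View pics/s21.png

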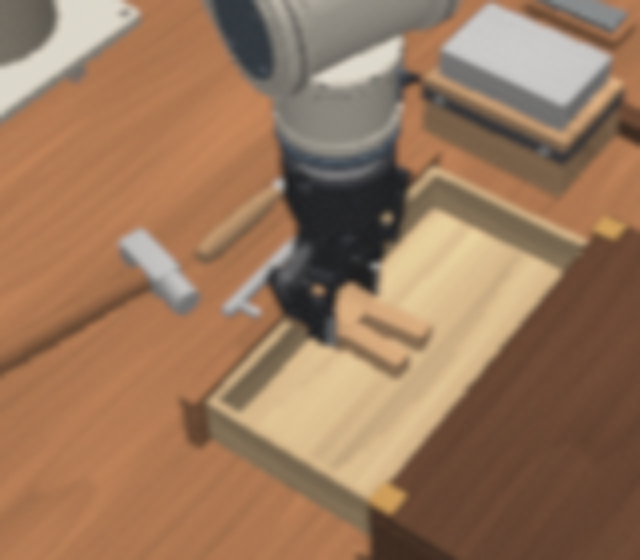

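>>> {"method": "move_arm", "body": {"commands": [{"x":0,"y":0,"z":2.5,"wx":0,"wy":0,"wz":0,"gripper":3.5},{"x":0,"y":0,"z":2,"wx":0,"wy":0,"wz":0,"gripper":3.5},{"x":0,"y":0,"z":1.5,"wx":0,"wy":0,"wz":0,"gripper":3.5},{"x":0,"y":0,"z":0.7,"wx":0,"wy":0,"wz":0,"gripper":3.5},{"x":0,"y":0,"z":0.5,"wx":0,"wy":0,"wz":0,"gripper":3.5},{"x":0,"y":0,"z":0,"wx":0,"wy":0,"wz":0,"gripper":3.5},{"x":0,"y":0,"z":0,"wx":0,"wy":0,"wz":0,"gripper":3.5},{"x":0,"y":0,"z":0,"wx":0,"wy":0,"wz":0,"gripper":3.5}]}}

```text
t: 43.2
tcp_pos: [590.0, -157.3, 90.9]
orientation: [3.14, 0.091, 0.001]
contact_force: [0.4, -0.1, -0.9]
grip_width: 0.507
```

>>> {"method": "move_arm", "body": {"commands": [{"x":0,"y":0,"z":0.3,"wx":0,"wy":0,"wz":0,"gripper":3.5},{"x":0,"y":0,"z":0.1,"wx":0,"wy":0,"wz":0,"gripper":3.5},{"x":0,"y":0,"z":0,"wx":0,"wy":0,"wz":0,"gripper":3.5},{"x":0,"y":0,"z":0,"wx":0,"wy":0,"wz":0,"gripper":6.5},{"x":0,"y":0,"z":0,"wx":0,"wy":0,"wz":0,"gripper":6.5},{"x":0,"y":0,"z":0,"wx":0,"wy":0,"wz":0,"gripper":6.5},{"x":0,"y":0,"z":-2,"wx":0,"wy":0,"wz":0,"gripper":6.5},{"x":0,"y":0,"z":-4,"wx":0,"wy":0,"wz":0,"gripper":6.5}]}}

```text
t: 44.2
tcp_pos: [588.7, -157.0, 146.6]
orientation: [-3.139, -0.091, 0.004]
contact_force: [1.2, -0.2, 0.1]
grip_width: 0.76
```

>>> {"method": "move_arm", "body": {"commands": [{"x":0,"y":0,"z":-5,"wx":0,"wy":0,"wz":0,"gripper":6.5},{"x":0,"y":0,"z":-4,"wx":0,"wy":0,"wz":0,"gripper":6.5},{"x":-2,"y":-6,"z":0,"wx":0,"wy":0,"wz":0,"gripper":6.5},{"x":-2,"y":-6,"z":0,"wx":0,"wy":0,"wz":0,"gripper":6.5},{"x":-2,"y":-6,"z":0,"wx":0,"wy":0,"wz":0,"gripper":6.5},{"x":-2,"y":-6,"z":0,"wx":0,"wy":0,"wz":0,"gripper":6.5},{"x":-2,"y":-6,"z":0,"wx":0,"wy":0,"wz":0,"gripper":6.5},{"x":-2,"y":-6,"z":0,"wx":0,"wy":0,"wz":0,"gripper":6.5}]}}

```text
t: 45.2
tcp_pos: [450.1, 192.9, 238.0]
orientation: [-3.139, -0.09, -0.004]
contact_force: [0.6, 1.1, -0.4]
grip_width: 0.763
```

```bash
python3 - <<'E'
from h import *
o=st()
s=r.snapshot('scene'); save(s,'s22.png',(230,90,430,270),3.5)
s=r.snapshot('top'); save(s,'t22.png',(180,120,440,300),3)
E
```

```text
t 45.2 tcp [450.1 192.9 238. ] F [ 0.6  1.1 -0.4] grip 0.763
[[0.998, 0.057, 0.002], [0.057, -0.998, 0.001], [0.002, -0.001, -1.0]] [0.38 0.24 1.94 0.   0.96 1.89]
```

View pics/s22.png

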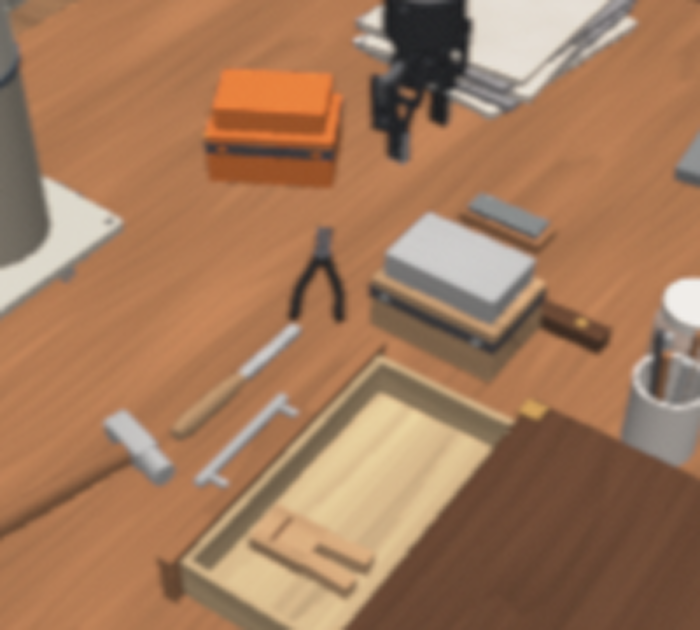

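View pics/t22.png

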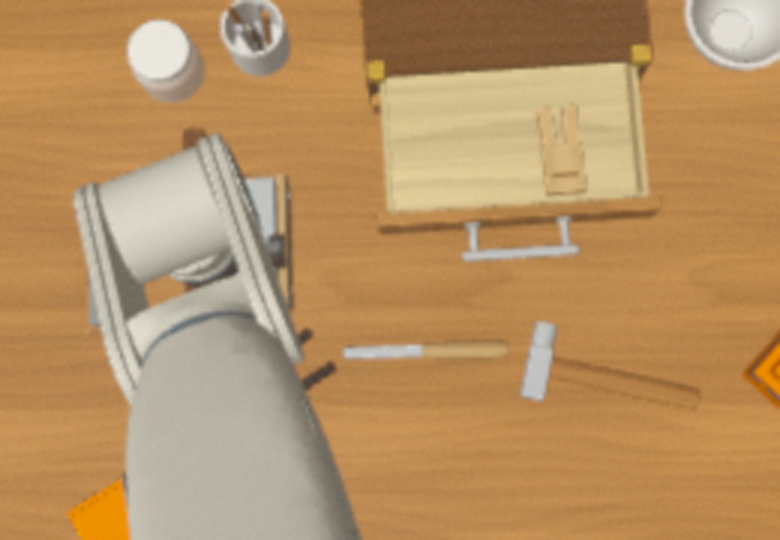

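>>> {"method": "move_arm", "body": {"commands": [{"x":0.35,"y":-4.52,"z":0,"wx":0,"wy":0,"wz":0,"gripper":6.5},{"x":0.35,"y":-4.52,"z":0,"wx":0,"wy":0,"wz":0.015,"gripper":6.5},{"x":0.35,"y":-4.52,"z":0,"wx":0,"wy":0,"wz":0,"gripper":6.5},{"x":0.35,"y":-4.52,"z":0,"wx":0,"wy":0,"wz":0,"gripper":6.5},{"x":0,"y":0,"z":4,"wx":0,"wy":0,"wz":0,"gripper":6.5},{"x":0,"y":0,"z":5,"wx":0,"wy":0,"wz":0,"gripper":6.5},{"x":0,"y":0,"z":5,"wx":0,"wy":0,"wz":0,"gripper":6.5},{"x":0,"y":0,"z":0,"wx":0,"wy":0,"wz":0,"gripper":6.5}]}}

```text
t: 46.3
tcp_pos: [454.0, 370.3, 94.0]
orientation: [3.137, 0.066, -0.009]
contact_force: [-0.5, 1.0, 0.4]
grip_width: 0.763
```

```bash
python3 - <<'E'
from h import *
o=st()
m=R.from_rotvec(o["orientation"]).as_matrix(); d=np.array([453.9,374.4,24.5])-o["tcp_pos"]; print("to go tool",(m.T@d).round(1))
s=r.snapshot('scene'); save(s,'s23.png',(320,60,430,170),5)
E
```

```text
t 46.3 tcp [454.  370.3  94. ] F [-0.5  1.   0.4] grip 0.763
[[0.999, 0.042, -0.005], [0.042, -0.999, -0.004], [-0.006, 0.004, -1.0]] [ 0.66  0.59  1.8  -0.    0.76  2.19]
to go tool [ 0.4 -4.3 69.4]
```

View pics/s23.png

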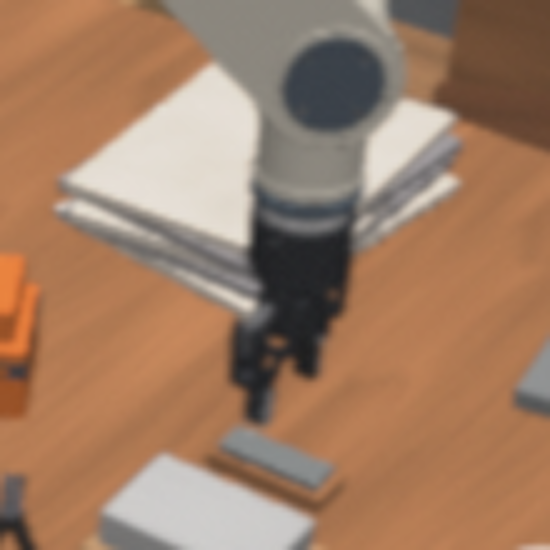

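```bash
python3 - <<'E'
from h import *
s=r.snapshot('scene'); print(proj(s,[(453.9,374.4,24),(453.9,374.4,75)]),ray(s,[(375,151.4)],24))
im=s['img'].astype(int); hsv=cv2.cvtColor(s['img'],cv2.COLOR_RGB2HSV)
m=(hsv[...,1]<70)&box(s,(360,143,390,160)); print(rect(m,s,24))
save(s,"c24.png",(350,130,400,170),12)
E
```

```text
[[375.16241428 150.06223744]
 [376.32142872 139.67117895]] [[457.96686185 367.08272969  24.        ]]
(455.9283142089844, 368.4031677246094, 89.55693817138672, 36.52659606933594, 2.090582847595215, 46)
```

View pics/c24.png

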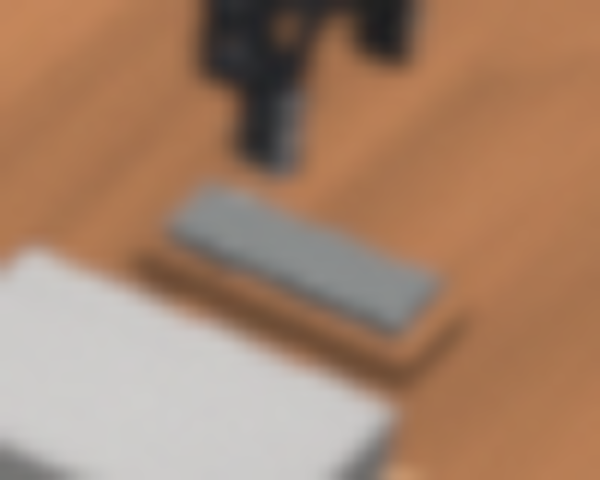

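>>> {"method": "move_arm", "body": {"commands": [{"x":0,"y":-0.3,"z":2.5,"wx":0,"wy":0,"wz":0,"gripper":6.5},{"x":0,"y":0,"z":2.4,"wx":0,"wy":0,"wz":0,"gripper":6.5},{"x":0,"y":0,"z":1.2,"wx":0,"wy":0,"wz":0,"gripper":6.5},{"x":0,"y":0,"z":0.8,"wx":0,"wy":0,"wz":0,"gripper":6.5},{"x":0,"y":0,"z":0,"wx":0,"wy":0,"wz":0,"gripper":6.5},{"x":0,"y":0,"z":0,"wx":0,"wy":0,"wz":0,"gripper":3.2},{"x":0,"y":0,"z":0,"wx":0,"wy":0,"wz":0,"gripper":3.2},{"x":0,"y":0,"z":0,"wx":0,"wy":0,"wz":0,"gripper":3.2}], "newtons": 80}}

```text
t: 47.4
tcp_pos: [455.9, 375.7, 28.7]
orientation: [-3.14, -0.067, -0.002]
contact_force: [-1.0, -2.7, 7.9]
grip_width: 0.458
```

>>> {"method": "move_arm", "body": {"commands": [{"x":0,"y":0,"z":0,"wx":0,"wy":0,"wz":0,"gripper":3.2},{"x":0,"y":0,"z":0,"wx":0,"wy":0,"wz":0,"gripper":3.2},{"x":0,"y":0,"z":-1,"wx":0,"wy":0,"wz":0,"gripper":3.2},{"x":0,"y":0,"z":-2,"wx":0,"wy":0,"wz":0,"gripper":3.2},{"x":0,"y":0,"z":-4,"wx":0,"wy":0,"wz":0,"gripper":3.2},{"x":0,"y":0,"z":-5,"wx":0,"wy":0,"wz":0,"gripper":3.2},{"x":0,"y":0,"z":-5,"wx":0,"wy":0,"wz":0,"gripper":3.2},{"x":0,"y":0,"z":0,"wx":0,"wy":0,"wz":0,"gripper":3.2}]}}

```text
t: 48.4
tcp_pos: [457.6, 377.1, 203.0]
orientation: [-3.135, -0.067, -0.012]
contact_force: [1.1, 0.4, -3.1]
grip_width: 0.454
```

```bash
python3 - <<'E'
from h import *
o=st()
s=r.snapshot('scene'); save(s,'s25.png',(320,40,430,170),5)
E
```

```text
t 48.4 tcp [457.6 377.1 203. ] F [ 1.1  0.4 -3.1] grip 0.454
[[0.999, 0.043, 0.008], [0.043, -0.999, 0.006], [0.008, -0.006, -1.0]] [0.67 0.43 1.74 0.   0.96 2.2 ]
```

View pics/s25.png

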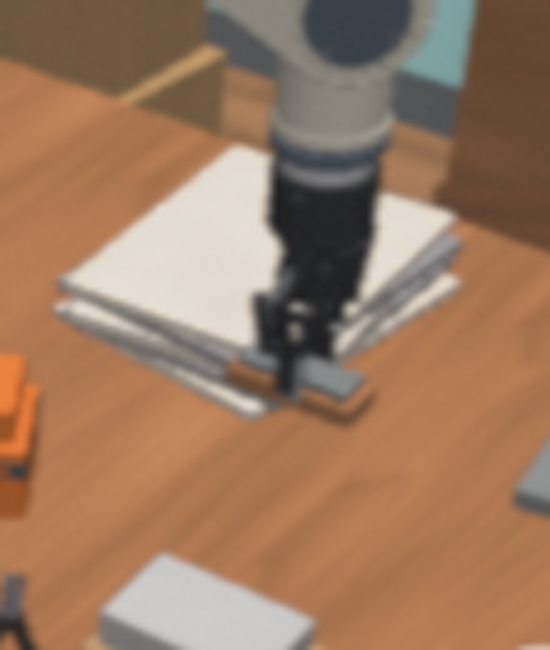

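>>> {"method": "move_arm", "body": {"commands": [{"x":1.0,"y":3.5,"z":0,"wx":0,"wy":0,"wz":-0.015,"gripper":3.2},{"x":1.6,"y":5.5,"z":0,"wx":0,"wy":0,"wz":0,"gripper":3.2},{"x":1.7,"y":5.6,"z":0,"wx":0,"wy":0,"wz":0,"gripper":3.2},{"x":1.7,"y":5.6,"z":0,"wx":0,"wy":0,"wz":0,"gripper":3.2},{"x":1.7,"y":5.6,"z":0,"wx":0,"wy":0,"wz":0,"gripper":3.2},{"x":1.7,"y":5.6,"z":0,"wx":0,"wy":0,"wz":0,"gripper":3.2},{"x":1.7,"y":5.5,"z":0,"wx":0,"wy":0,"wz":0,"gripper":3.2},{"x":1.3,"y":5.0,"z":0,"wx":0,"wy":0,"wz":0,"gripper":3.2}]}}

```text
t: 49.45
tcp_pos: [602.3, -38.0, 195.8]
orientation: [-3.14, -0.09, 0.004]
contact_force: [0.8, -0.0, -1.2]
grip_width: 0.458
```

```bash
python3 - <<'E'
from h import *
o=st()
m=R.from_rotvec(o["orientation"]).as_matrix(); d=np.array([605,-36,93])-o["tcp_pos"]; print("to go tool",(m.T@d).round(1))
s=r.snapshot('scene'); save(s,'s26.png',(230,100,430,270),3.5)
E
```

```text
t 49.45 tcp [602.3 -38.  195.8] F [ 0.8 -0.  -1.2] grip 0.458
[[0.998, 0.057, -0.003], [0.057, -0.998, 0.0], [-0.003, -0.0, -1.0]] [-0.08  0.46  1.72  0.    0.97  1.43]
to go tool [  3.1  -1.8 102.8]
```

View pics/s26.png

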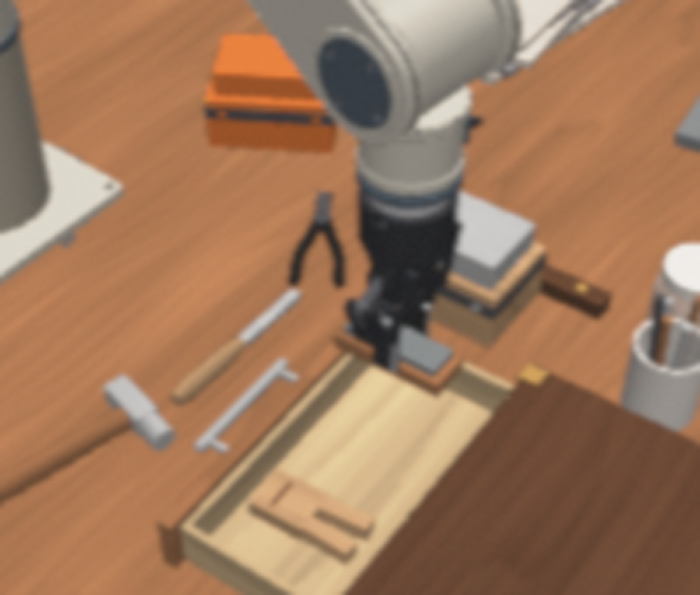

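>>> {"method": "move_arm", "body": {"commands": [{"x":0.2,"y":0,"z":3,"wx":0,"wy":0,"wz":0,"gripper":3.2},{"x":0,"y":0,"z":3,"wx":0,"wy":0,"wz":0,"gripper":3.2},{"x":0,"y":0,"z":2,"wx":0,"wy":0,"wz":0,"gripper":3.2},{"x":0,"y":0,"z":1,"wx":0,"wy":0,"wz":0,"gripper":3.2},{"x":0,"y":0,"z":0.7,"wx":0,"wy":0,"wz":0,"gripper":3.2},{"x":0,"y":0,"z":0.4,"wx":0,"wy":0,"wz":0,"gripper":3.2},{"x":0,"y":0,"z":0,"wx":0,"wy":0,"wz":0,"gripper":3.2},{"x":0,"y":0,"z":0,"wx":0,"wy":0,"wz":0,"gripper":3.2}]}}

```text
t: 50.5
tcp_pos: [605.3, -35.9, 96.9]
orientation: [3.14, 0.091, 0.002]
contact_force: [-0.1, -0.4, -1.5]
grip_width: 0.45
```

>>> {"method": "move_arm", "body": {"commands": [{"x":0,"y":0,"z":0.3,"wx":0,"wy":0,"wz":0,"gripper":3.2},{"x":0,"y":0,"z":0.2,"wx":0,"wy":0,"wz":0,"gripper":3.2},{"x":0,"y":0,"z":0,"wx":0,"wy":0,"wz":0,"gripper":3.2},{"x":0,"y":0,"z":0,"wx":0,"wy":0,"wz":0,"gripper":6},{"x":0,"y":0,"z":0,"wx":0,"wy":0,"wz":0,"gripper":6},{"x":0,"y":0,"z":0,"wx":0,"wy":0,"wz":0,"gripper":6},{"x":0,"y":0,"z":-1.5,"wx":0,"wy":0,"wz":0,"gripper":6},{"x":0,"y":0,"z":-4,"wx":0,"wy":0,"wz":0,"gripper":6}]}}

```text
t: 51.5
tcp_pos: [603.7, -35.8, 146.0]
orientation: [-3.14, -0.091, 0.006]
contact_force: [0.9, 0.4, -0.3]
grip_width: 0.7
```

>>> {"method": "move_arm", "body": {"commands": [{"x":0,"y":0,"z":-4,"wx":0,"wy":0,"wz":0,"gripper":0},{"x":0,"y":0,"z":-2,"wx":0,"wy":0,"wz":0,"gripper":0},{"x":-4.2,"y":1.3,"z":0,"wx":0,"wy":0,"wz":0,"gripper":0},{"x":-4.3,"y":1.3,"z":0,"wx":0,"wy":0,"wz":0,"gripper":0},{"x":-4.3,"y":1.3,"z":0,"wx":0,"wy":0,"wz":0,"gripper":0},{"x":-4.3,"y":1.3,"z":0,"wx":0,"wy":0,"wz":0,"gripper":0},{"x":0,"y":0,"z":0,"wx":0,"wy":0,"wz":0,"gripper":0},{"x":0,"y":0,"z":0,"wx":0,"wy":0,"wz":0,"gripper":0}]}}

```text
t: 52.5
tcp_pos: [438.3, -97.9, 207.4]
orientation: [3.14, 0.09, 0.004]
contact_force: [0.4, -0.5, 0.4]
grip_width: -0.001
```

```bash
python3 - <<'E'
from h import *
o=st()
s=r.snapshot('scene'); save(s,'s27.png',(230,100,430,270),3.5)
s=r.snapshot('top'); save(s,'t27.png',(200,100,440,280),3.2); blk(s)
E
```

```text
t 52.5 tcp [438.3 -97.9 207.4] F [ 0.4 -0.5  0.4] grip -0.001
[[0.998, 0.057, 0.003], [0.057, -0.998, -0.001], [0.003, 0.001, -1.0]] [-0.25  0.23  2.04  0.    0.87  1.27]
BLOCK c [497.1 204.7] yaw 1.2 extent [125.  76.] n 21
 base corners near-right [423.0, 153.0] far-right [573.0, 156.0] near-left [421.0, 253.0] far-left [571.0, 256.0]
```

View pics/s27.png

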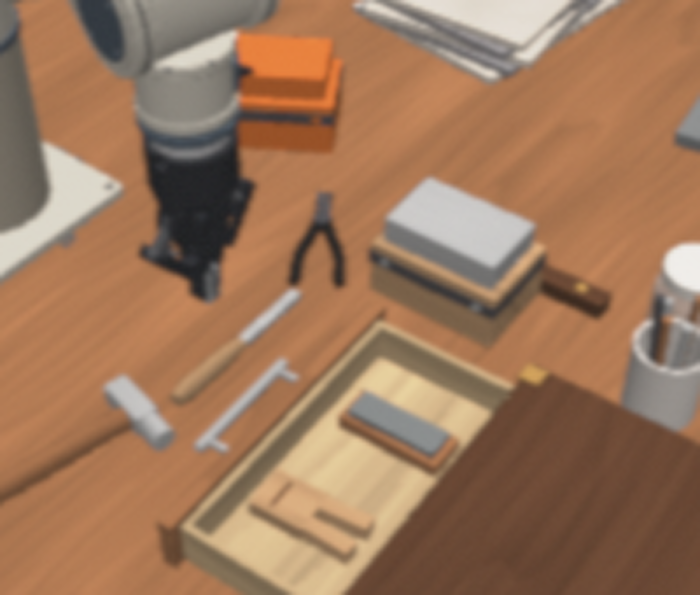

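View pics/t27.png

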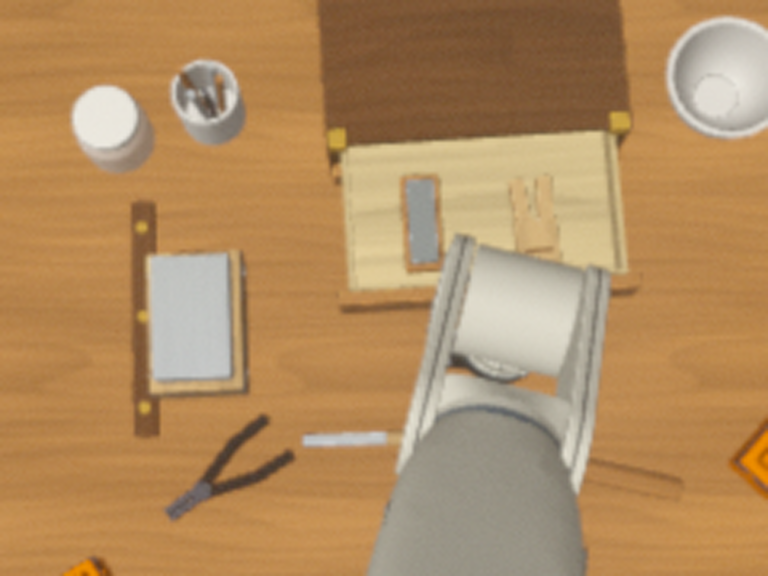

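>>> {"method": "move_arm", "body": {"commands": [{"x":0,"y":0,"z":4,"wx":0,"wy":0,"wz":0,"gripper":0},{"x":0,"y":0,"z":4,"wx":0,"wy":0,"wz":0,"gripper":0},{"x":0,"y":0,"z":3,"wx":0,"wy":0,"wz":0,"gripper":0},{"x":0,"y":0,"z":1.1,"wx":0,"wy":0,"wz":0,"gripper":0},{"x":1,"y":0,"z":0,"wx":0,"wy":0,"wz":0,"gripper":0},{"x":1,"y":0,"z":0,"wx":0,"wy":0,"wz":0,"gripper":0},{"x":1,"y":0,"z":0,"wx":0,"wy":0,"wz":0,"gripper":0},{"x":1.5,"y":0,"z":0,"wx":0,"wy":0,"wz":0,"gripper":0}]}}

```text
t: 53.6
tcp_pos: [483.0, -95.0, 86.0]
orientation: [3.14, 0.091, 0.001]
contact_force: [-1.5, 0.3, -0.6]
grip_width: -0.002
```

>>> {"method": "move_arm", "body": {"commands": [{"x":1.6,"y":0,"z":0,"wx":0,"wy":0,"wz":0,"gripper":0},{"x":1.6,"y":0,"z":0,"wx":0,"wy":0,"wz":0,"gripper":0},{"x":1.6,"y":0,"z":0,"wx":0,"wy":0,"wz":0,"gripper":0},{"x":1.6,"y":0,"z":0,"wx":0,"wy":0,"wz":0,"gripper":0},{"x":1.6,"y":0,"z":0,"wx":0,"wy":0,"wz":0,"gripper":0},{"x":1.6,"y":0,"z":0,"wx":0,"wy":0,"wz":0,"gripper":0},{"x":1.2,"y":0,"z":0,"wx":0,"wy":0,"wz":0,"gripper":0},{"x":1,"y":0,"z":0,"wx":0,"wy":0,"wz":0,"gripper":0}]}}

```text
t: 54.6
tcp_pos: [600.7, -88.2, 85.2]
orientation: [-3.14, -0.091, 0.0]
contact_force: [-1.0, -0.5, 0.8]
grip_width: -0.003
```

>>> {"method": "move_arm", "body": {"commands": [{"x":0.5,"y":0,"z":0,"wx":0,"wy":0,"wz":0,"gripper":0},{"x":0.5,"y":0,"z":0,"wx":0,"wy":0,"wz":0,"gripper":0},{"x":0.5,"y":0,"z":0,"wx":0,"wy":0,"wz":0,"gripper":0},{"x":0.4,"y":0,"z":0,"wx":0,"wy":0,"wz":0,"gripper":0},{"x":0.3,"y":0,"z":0,"wx":0,"wy":0,"wz":0,"gripper":0},{"x":0,"y":0,"z":0,"wx":0,"wy":0,"wz":0,"gripper":0},{"x":0,"y":0,"z":0,"wx":0,"wy":0,"wz":0,"gripper":0},{"x":0,"y":0,"z":0,"wx":0,"wy":0,"wz":0,"gripper":0}]}}

```text
t: 55.6
tcp_pos: [615.5, -87.1, 84.4]
orientation: [-3.139, -0.091, 0.022]
contact_force: [-20.9, -3.1, 13.1]
grip_width: 0.002
```

>>> {"method": "move_arm", "body": {"commands": [{"x":0.2,"y":0,"z":0,"wx":0,"wy":0,"wz":0,"gripper":0},{"x":0,"y":0,"z":0,"wx":0,"wy":0,"wz":0,"gripper":0},{"x":-1.5,"y":0,"z":0,"wx":0,"wy":0,"wz":0,"gripper":0},{"x":-4,"y":0,"z":0,"wx":0,"wy":0,"wz":0,"gripper":0},{"x":-4,"y":0,"z":-5,"wx":0,"wy":0,"wz":0,"gripper":0},{"x":-4,"y":0,"z":-5,"wx":0,"wy":0,"wz":0,"gripper":0},{"x":-4,"y":0,"z":-5,"wx":0,"wy":0,"wz":0,"gripper":0},{"x":0,"y":0,"z":0,"wx":0,"wy":0,"wz":0,"gripper":0}]}}

```text
t: 56.6
tcp_pos: [452.1, -97.2, 235.4]
orientation: [3.138, 0.089, 0.011]
contact_force: [0.4, 0.2, -0.9]
grip_width: -0.002
```

```bash
python3 - <<'E'
from h import *
o=st()
s=r.snapshot('scene'); save(s,'s28.png',(180,60,460,340),2.1)
s=r.snapshot('top'); save(s,'t28.png',(200,100,440,280),3.2); save(s,'c28.png',(290,130,410,200),6); save(s,'full28.png'); blk(s)
E
```

```text
t 56.6 tcp [452.1 -97.2 235.4] F [ 0.4  0.2 -0.9] grip -0.002
[[0.998, 0.057, 0.007], [0.057, -0.998, -0.002], [0.007, 0.002, -1.0]] [-0.24  0.2   2.    0.    0.94  1.28]
BLOCK c [497.7 204.7] yaw 1.2 extent [127.  76.] n 22
 base corners near-right [424.0, 153.0] far-right [574.0, 156.0] near-left [422.0, 253.0] far-left [572.0, 256.0]
```

View pics/s28.png

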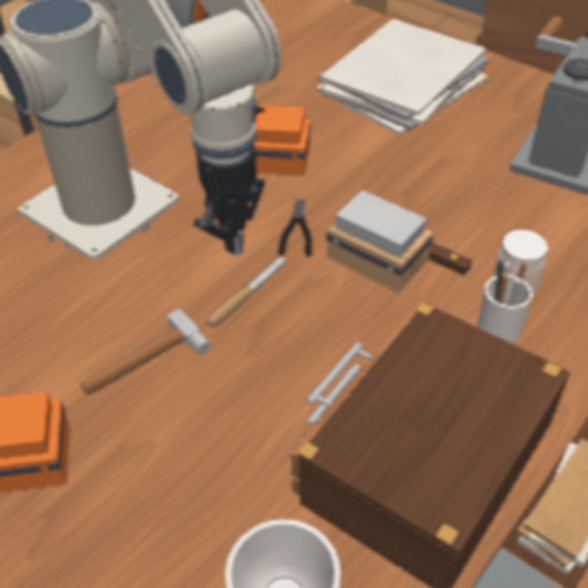

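View pics/t28.png

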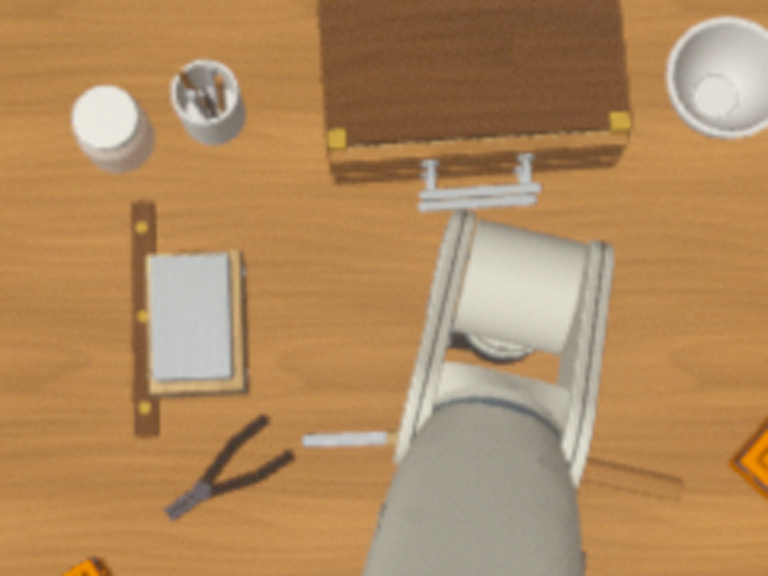

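View pics/c28.png

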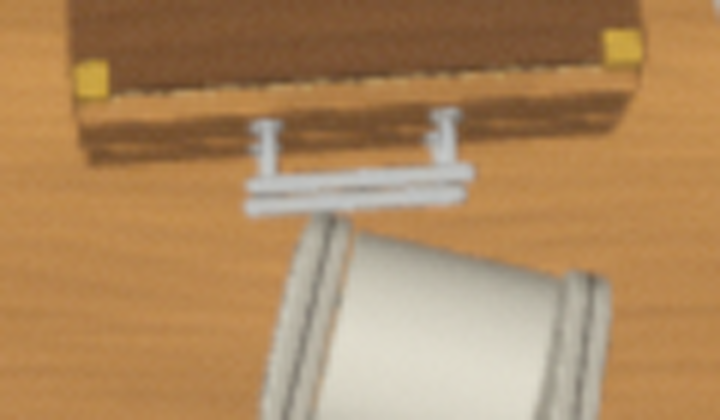

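View pics/full28.png

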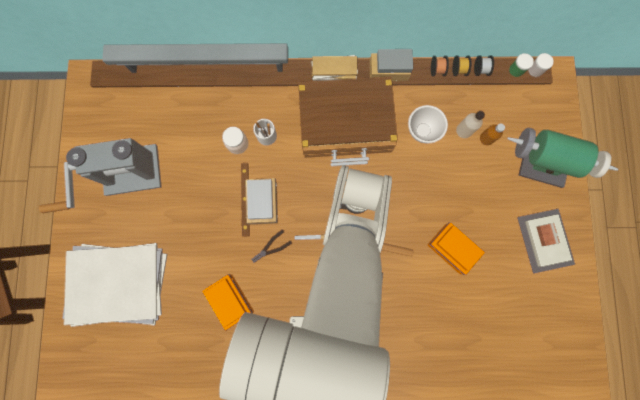

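```bash
python3 - <<'E'
from h import *
s=r.snapshot('top'); save(s,'c29.png',(235,155,285,245),6.6)
im=s["img"].astype(int); g=im.sum(2)
# batten left edge per row: strongest drop wood->dark, subpixel by half level
L=[]; 
for y in range(168,234,2):
    row=im[y-1:y+2,236:262,0].mean(0); up=row[:4].mean(); lo=row[8:11].mean(); h=(up+lo)/2
    k=np.argmax(row<h); L.append((236+k-1+(row[k-1]-h)/(row[k-1]-row[k]),y))
E_=[]; F=[]
for y in range(184,214,2):
    row=im[y-1:y+2,:,2].mean(0) # blue: plate left edge
    h=(row[255:]. max()*0+ row[256]+ 0)/1
    a=row[246:249].mean(); p=row[254:262].mean(); h=(90+p)/2
    k=250-0
    for k in range(246,256):
        if row[k]<h<=row[k+1]: break
    E_.append((k+(h-row[k])/(row[k+1]-row[k]),y))
    for k in range(262,285):
        if row[k]>=h>row[k+1]: break
    F.append((k+(row[k]-h)/(row[k]-row[k+1]),y))
for n,l,z in(("batten left",L,22),("plate left",E_,100),("plate right",F,100)):
    P=ray(s,l,z)[:,:2].astype(np.float32); vx,vy,px,py=cv2.fitLine(P,cv2.DIST_HUBER,0,.01,.01).ravel()
    print(n,"yaw",np.degrees(np.arctan(vy/vx)).round(2),"y at x=498",(py+(498-px)*vy/vx).round(1))
E
```

```text
batten left yaw 2.35 y at x=498 283.5
plate left yaw nan y at x=498 nan
plate right yaw 2.68 y at x=498 166.4<stdin>:17: RuntimeWarning: divide by zero encountered in scalar divide
h.py:7: RuntimeWarning: invalid value encountered in multiply
  o=T[:3,3]; return o+d*((z-o[2])/d[:,2])[:,None]
<stdin>:23: RuntimeWarning: invalid value encountered in scalar divide
```

View pics/c29.png

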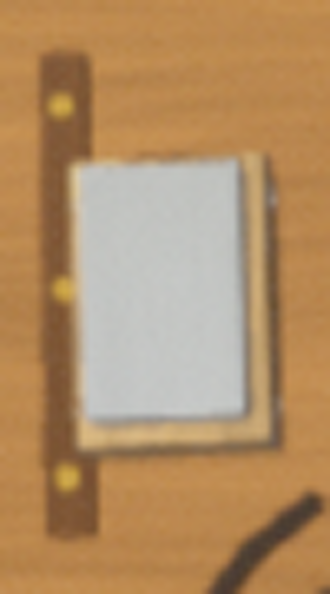

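```bash
python3 -c "
from rig import r
print(r.close_job())"
```

```text
the job is handed in; nothing more can be done
None
```

The job is handed in at about 57 s on the robot's clock. I walked the block to the batten, put the oilstone and bench pin in the upper drawer, and shut it. I saw no ring clamp or draw plate on the bench.

**Block walk:** I pushed the ends in turn, near end first, four near pushes and three far pushes before the batten. Each full swing took the pushed end about 8–14° past square. The last two pushes ended at the batten instead, and a third light push in the middle seated the block. The first far push needed two touches at the same end, because it only reached about 6° past square at first.

**Last checks:**
- **Block:** it is about 0.3° off parallel with the batten, and its centre is about 63.6 mm from the batten's (62.5 mm nominal, camera good to about 2 mm). It sits within the batten's length and did not tip. An earlier, coarser measurement of the block's angle differed by about 1°; the finer edge fit showed it parallel.
- **Drawer:** both pieces were seen lying flat in it before I closed it. I pushed it to the stop (about 21 N), and the handle then looked exactly as it had when shut before opening.
- **Other things:** the jar, pot, pliers, file, hammer and orange look-alikes show no movement in the pictures. The oilstone was knocked aside a few centimetres during the run, so I found it again before picking it up.

**Worth knowing:**
- The upper drawer stood about 12 mm open at the start. The gripper's linkage seems to have pushed it shut during one far-end push; I opened it properly afterwards.
- The highest force I read was about 45 N, at the fingertips, when the near end met the batten.

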